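# Pack a pile of tiles and close up the row of cartons

### The arm

A 7-joint arm with a two-finger parallel gripper is mounted at the origin on the work surface. World frame = base frame: x ahead of the robot, y to its left, z up, the work surface at z = 0. Lengths are in m, angles in rad, forces in N, time in s.
With the tool pointing down it reaches from about 0.425 to 0.925 m from the base axis. Payload 6.8 kg.
Tool frame: the origin (TCP) lies on the centre line of the jaws, within the pads' length; the fingertips stand bot.finger_overhang ahead of it and the grasp point (between the pads) lies 3 mm ahead of it (bot.finger_overhang is the distance from the TCP to the fingertips, in m); z points along the fingers, y is the direction in which the jaws open and shut (so a half turn about z gives the same grasp; the last joint's range is limited). The gripper opens to 85 mm and grips with 20 to 120 N. Pads are 22 mm wide; open, the fingers measure 114 mm over their backs; the gripper's body (76 mm by 85 mm) begins 54 mm behind the grasp point. The pads swing forward as they close: fully open they stand 13 mm farther back than shut.
Start: joints at [1.01, 0.477, 0.022, 1.555, -0.011, 1.109, -0.083], TCP at [0.295, -0.607, 0.253] pointing down, gripper open.
Joint ranges: [-2.96, 2.96], [-0.34, 2.1], [-1.41, 1.46], [0.24, 2.44], [-1.37, 4.51], [0.17, 1.92], [-2.96, 2.96]. Speed limits (rad/s): [2.39, 2.39, 3.14, 3.14, 3.14, 3.14, 3.14].

### API

Orientations are given as a unit quaternion [w, x, y, z].
In Python, from station import bot gives the robot as it stands.
- The arm moves only by the tool drive_tool, never from a script. Its argument "increments" is text: rows parted by semicolons, each of 4 numbers parted by spaces: the shift along the world's x, y, z in m, then the turn about the world's z in rad. In form: tx ty tz spin; .... A call has 1 to 12 rows; each row shifts and turns the commanded pose from where the row before left it; what a row does not reach is not made up. A row lasts 1/12 s, in which the tool goes at most 41.7 mm and 7.16 degrees, less where a joint would pass 70% of its speed; a pose out of reach is approached as far as the arm can. A call is refused whole if a number of a shift passes 0.0417 or a number of a turn 0.125, either way. A call with a gripper value outside its range is refused whole. "grip" is the opening, from 0 (shut) to 1 (fully open), set as the call begins (left out, the last holds). The fingers move at their own pace and stop on an object; "squeeze" is the grip in N (left out, the last holds). Time passes only in rows, so rows that do not move let the fingers close. It gives the time, the measured TCP pose, the force and the opening at its end, in the units of the state.
- bot.get_obs(): the state, without advancing time (a new reading comes with each control period).
- bot.read_camera(name): name is "scene" or "side" or "wrist"; returns the picture (480x640x3 uint8, red, green, blue); there is no depth.
- bot.calibration(name): a dict with "fx", "fy", "cx", "cy" (pixels), "distortion" ([k1, k2, p1, p2, k3] as OpenCV has them; the pictures are not rectified), "camera_from_world" (4x4, takes a point from world to camera coordinates). Camera axes: x right, y down, z forward; pixel columns grow to the right and rows downward; lengths in m; the calibration is good to about 2 mm. A picture is of the moment at which its call begins: read the wrist's pose just before it. calibration takes no time and is no camera call; for the wrist camera it gives the pose at the moment of the call.
- bot.hand_in(): hands the job in, once; it reports no verdict.
The state is a dict: "t": time; "q": joint angles; "joint_vel": joint speeds; "joint_torque": joint torques, N m; "eef_pos": TCP position; "tool_rot": TCP orientation; "contact_force": force on the tool from outside, world axes, zero at the start; "torque": the same for the moment, N m; "gripper_width": opening from 0.0 (shut) to 1.0 (fully open).
Only numpy, scipy, OpenCV 4.12 (cv2) and the standard library are available. Lean on these libraries where they do the work, as an engineer would, in place of code of your own. Each camera call takes 0.05 s, during which the arm holds its last target.

### The job

Stack the loose tiles squarely into one pile (the narrow wooden block is there to build it on), pick the whole pile up together, and lower it into the open carton, tucking one end in under the folded-in flap, until all the tiles lie flat on the carton's raised floor. Leave the open carton standing on the bench with its flap end butted flush against the end of the taped-up carton, the two in one straight line, and leave the other things on the bench where they are.

Things in the scene. Friction and masses are not known exactly. Their poses are not given: they have to be found in the camera images.
- carton: open carton of stiff brown board, loose, 0.33 to 0.47 kg empty: outside 128 mm long (its x), 67 wide (its y), 56 high; walls 4 mm, inside 120 x 59 mm over a raised floor 12 mm up. Origin: centre of its underside; z up. At mid-length both long sides are cut away over 84 mm, rim to bench, and the floor there is only 40 mm wide, so fingers can pass beside and below the tiles
- flap_edge (a point): middle of the free edge of the carton's flap, at its underside: 45 mm along the carton's +x, 52 mm up. The rigid flap is folded in from the +x end wall level with the rim: 15 mm long, 4 mm thick, 40 mm clear over the raised floor. The opening left is 105 mm long, so a 110 mm tile goes in only tilted, one end under the flap first. At the start the flap end points at the taped-up carton, 50 to 90 mm short of it
- block: narrow wooden block fixed to the bench, 90 mm long (its x), 36 mm wide (its y), 20 mm high; origin at the centre of its underside. A pile of tiles laid along it overhangs 7 mm on each side, so fingers can close on the whole pile, lowest tile too
- full: taped-up carton, closed and heavy (it does not move): a block 128 mm long (its x), 67 wide (its y), 56 high, pale tape along its top. Origin: centre of its underside. Its -x end faces the open carton; butted flush and in line, the open carton's origin lies at x = -128 mm, y = 0 in this frame, x axes parallel
- tile1_c (a point): centre of a loose white glazed tile, one of up to five alike: a plain slab 110 mm long (its x) by 50 mm wide (its y) by 6 mm thick (its z), 75 g; this point is 3 mm above its underside. Absent tiles read None from the start
- tile2_c (a point): centre of a loose white glazed tile, one of up to five alike: a plain slab 110 mm long (its x) by 50 mm wide (its y) by 6 mm thick (its z), 75 g; this point is 3 mm above its underside. Absent tiles read None from the start
- tile3_c (a point): centre of a loose white glazed tile, one of up to five alike: a plain slab 110 mm long (its x) by 50 mm wide (its y) by 6 mm thick (its z), 75 g; this point is 3 mm above its underside. Absent tiles read None from the start
- tile4_c (a point): centre of a loose white glazed tile, one of up to five alike: a plain slab 110 mm long (its x) by 50 mm wide (its y) by 6 mm thick (its z), 75 g; this point is 3 mm above its underside. Absent tiles read None from the start
- tile5_c (a point): centre of a loose white glazed tile, one of up to five alike: a plain slab 110 mm long (its x) by 50 mm wide (its y) by 6 mm thick (its z), 75 g; this point is 3 mm above its underside. Absent tiles read None from the start
- tape_roll: bystander: roll of clear tape standing flat, 90 mm across, 48 mm high; origin at the centre of its underside
- small_carton: bystander: small closed carton 90 x 70 x 50 mm; origin at the centre of its underside
- marker: bystander: black marker 130 mm long (its x), 14 mm thick, lying; origin at the centre of its underside
There are look-alikes about, which are no part of the job. Leave any blue, red or turquoise look-alike of the part that bears tile3_c alone.

How it is judged:
On the way:
1. all the tiles are lifted together as one pile, clear above the height of the carton, which stays on the bench (height (world z) of each of tile1_c, tile2_c, tile3_c, tile4_c, tile5_c above 0.05 m and height (world z) of carton below 0.02 m), for 0.2 s.
At the end, for the whole second after the job is handed in: every tile lies flat (within 0.06 rad) inside the open carton below its flap; the carton stands upright on the bench with its flap end within 4 mm of the taped-up carton's end, within 8 mm of in line sideways and within 0.07 rad of parallel; all at rest (x of tile1_c in the frame of carton between -0.01 and 0.01 m and y of tile1_c in the frame of carton between -0.007 and 0.007 m and z of each of tile1_c, tile2_c, tile3_c, tile4_c, tile5_c in the frame of carton below 0.044 m and angle between the z axis of each of tile1_c, tile2_c, tile3_c, tile4_c, tile5_c and the z axis of carton, either way round below 0.06 rad and x of tile2_c in the frame of carton between -0.01 and 0.01 m and y of tile2_c in the frame of carton between -0.007 and 0.007 m and x of tile3_c in the frame of carton between -0.01 and 0.01 m and y of tile3_c in the frame of carton between -0.007 and 0.007 m and x of tile4_c in the frame of carton between -0.01 and 0.01 m and y of tile4_c in the frame of carton between -0.007 and 0.007 m and x of tile5_c in the frame of carton between -0.01 and 0.01 m and y of tile5_c in the frame of carton between -0.007 and 0.007 m and x of carton in the frame of full between -0.132 and -0.124 m and y of carton in the frame of full between -0.008 and 0.008 m and angle between the x axis of carton and the x axis of full, either way round below 0.07 rad and angle between carton's own z axis and vertical below 0.05 rad and height (world z) of carton below 0.006 m and linear speed of carton below 0.02 m/s); the robot touches nothing.
It fails at once if the tape roll is shifted by more than 2 cm (distance of tape_roll from where it was at the start of the episode above 0.02 m).
It fails at once if the small carton is shifted by more than 2 cm (distance of small_carton from where it was at the start of the episode above 0.02 m).
It fails at once if the marker is shifted by more than 2 cm (distance of marker from where it was at the start of the episode above 0.02 m).
Of tile1, tile2, tile3, tile4, tile5 only 3 to 5 are there at a start; the rules pass over those that are not, and their reading is None.
At some moment in a run one of carton, tile1, tile2, tile3, tile4, tile5 may be knocked a few centimetres aside while the robot is not near it.
It also fails if it takes over 210 s, if anything falls off the work surface, if the arm or the gripper's body presses on something with over 40 N, if the wrist force passes 120 N, or if a joint passes its speed limit or range.

## Working session

There is one attempt and no reset: what is moved stays moved. The work goes in short steps, Python scripts to look and compute and a tool call to move; the robot and the scene stay as the last step left them, time stands still between calls to the robot, and variables do not carry over. Pictures are saved under pics/ and viewed, and the job is handed in when it is done.

Besides the shell and the picture viewer there is one more tool, called in YAML: its name, and indented under it one key for each argument. drive_tool: Moves the arm, as the interface text tells. Its arguments: {"type":"object","properties":{"increments":{"type":"string"},"grip":{"type":"number"},"squeeze":{"type":"number"}},"required":["increments"]}

```bash
ls; mkdir -p pics
python3 - <<'E'
from station import bot
import cv2
o=bot.get_obs(); print(o, bot.finger_overhang)
for n in ("scene","side","wrist"):
    c=bot.calibration(n); print(n,c)
    im=bot.read_camera(n); cv2.imwrite(f"pics/{n}0.png",im[:,:,::-1])
E
```

```text
pics
{'t': 0.0, 'q': array([ 1.0099373 ,  0.4777986 ,  0.02238306,  1.55643854, -0.01148611,
        1.10931623, -0.08307827]), 'joint_vel': array([-6.92195809e-05, -1.11574539e-03,  3.88467128e-04, -1.40530584e-03,
       -4.69697355e-05, -1.10113796e-03,  1.33350359e-04]), 'joint_torque': array([-2.50874400e-04, -5.96454406e+01,  1.60706129e+00, -2.81199682e+01,
        1.22648259e-02,  9.54081741e-03,  5.86936110e-06]), 'eef_pos': array([ 0.29499936, -0.60651372,  0.252333  ]), 'tool_rot': array([-8.69968762e-04,  9.74483739e-01,  2.24456240e-01, -2.86795955e-04]), 'contact_force': array([ 0.2773729 , -0.92343381, -0.7215964 ]), 'torque': array([-0.03732478,  0.04630015,  0.02127019]), 'gripper_width': 0.997108085594043} 0.022
scene {'fx': 612.3340573380877, 'fy': 612.3340573380877, 'cx': 312.40999163255594, 'cy': 241.00510170517893, 'distortion': array([0.02904077, 0.        , 0.        , 0.        , 0.        ]), 'camera_from_world': array([[-0.50206084,  0.86480362,  0.00704429,  0.23090443],
       [ 0.55730081,  0.32974751, -0.76202519, -0.25079121],
       [-0.66132497, -0.3
[... 517 characters left out ...]
79863e-01, -7.01274496e-01,
         1.20263068e+00],
       [ 0.00000000e+00,  0.00000000e+00,  0.00000000e+00,
         1.00000000e+00]])}
wrist {'fx': 421.6569184361308, 'fy': 421.6569184361308, 'cx': 320.03308459408527, 'cy': 239.22417794089148, 'distortion': array([-0.01255214,  0.        ,  0.        ,  0.        ,  0.        ]), 'camera_from_world': array([[ 4.37239068e-01, -8.99345064e-01, -6.73312603e-04,
        -6.74074391e-01],
       [-8.61707953e-01, -4.19154930e-01,  2.85952005e-01,
        -3.72714269e-02],
       [-2.57451746e-01, -1.24449189e-01, -9.58243705e-01,
         3.78824572e-01],
       [ 0.00000000e+00,  0.00000000e+00,  0.00000000e+00,
         1.00000000e+00]])}
```

View pics/scene0.png

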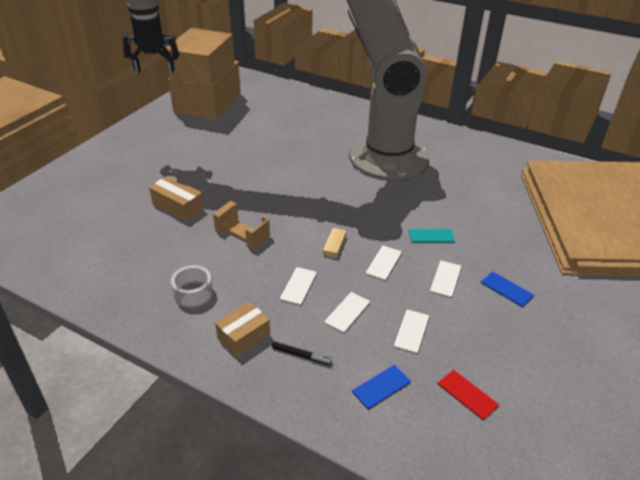

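View pics/side0.png

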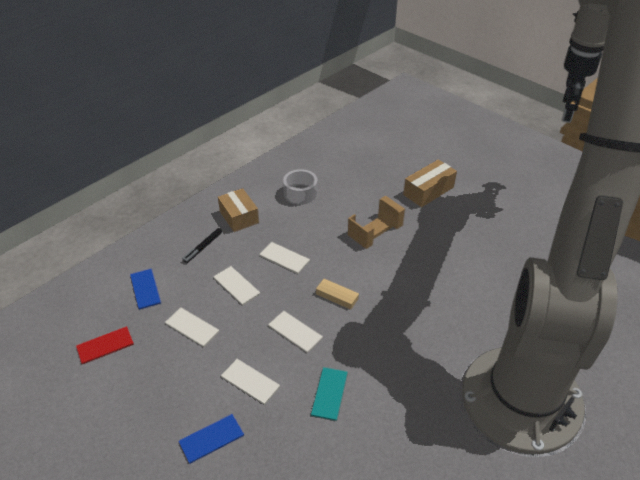

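View pics/wrist0.png

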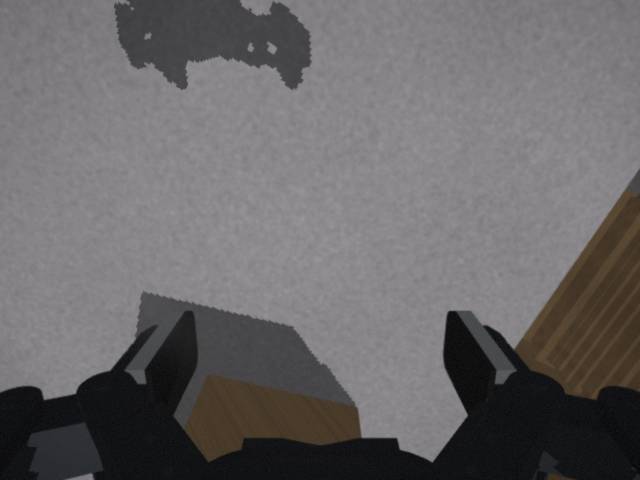

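Scene picture: five white tiles at about (298,286), (348,312), (384,263), (446,279) and (411,331). The blue, red and turquoise slabs are look-alikes. The open carton is at (242,227), the block at (335,242) and the taped carton at (177,198). Next I'll measure them.

```bash
cat > h.py <<'E'
import numpy as np, cv2
from station import bot
def K(c): return np.array([[c['fx'],0,c['cx']],[0,c['fy'],c['cy']],[0,0,1.]])
def snap(n,save=None):
    c=bot.calibration(n); im=bot.read_camera(n)
    if save: cv2.imwrite(f"pics/{save}.png",im[:,:,::-1])
    return im,c
def p2w(px,c,z):
    px=np.asarray(px,float).reshape(-1,1,2)
    u=cv2.undistortPoints(px,K(c),np.array(c['distortion'])).reshape(-1,2)
    T=c['camera_from_world'];R=T[:3,:3];o=-R.T@T[:3,3]
    d=np.c_[u,np.ones(len(u))]@R
    s=(z-o[2])/d[:,2]
    return o+d*s[:,None]
def w2p(P,c):
    T=c['camera_from_world']
    r,_=cv2.Rodrigues(T[:3,:3])
    return cv2.projectPoints(np.asarray(P,float).reshape(-1,3),r,T[:3,3],K(c),np.array(c['distortion']))[0].reshape(-1,2)
def rectw(pts,c,z):
    w=p2w(pts,c,z)[:,:2]
    (cx,cy),(a,b),th=cv2.minAreaRect((w*1000).astype(np.float32))
    th=np.radians(th)
    if a<b: a,b=b,a; th+=np.pi/2
    th=(th+np.pi/2)%np.pi-np.pi/2
    return cx,cy,a,b,np.degrees(th)
def contours(mask,amin=150,amax=1e9):
    cs,_=cv2.findContours(mask.astype(np.uint8),cv2.RETR_EXTERNAL,cv2.CHAIN_APPROX_NONE)
    return [k for k in cs if amin<cv2.contourArea(k)<amax]
def white(im):
    h=cv2.cvtColor(im,cv2.COLOR_RGB2HSV)
    return (h[:,:,1]<40)&(h[:,:,2]>190)
E
python3 - <<'E'
from h import *
for n in("scene","side"):
    im,c=snap(n)
    for k in contours(white(im),250):
        x=k.reshape(-1,2); print(n,x.mean(0).round(),np.round(rectw(x,c,.006),1), np.round(p2w(x.mean(0),c,.006)[0]*1000))
    cr=im[150:300,100:400] if n=="scene" else im[140:320,300:480]
    cv2.imwrite(f"pics/{n}c.png",cv2.resize(cr,None,fx=2.6 if n=="scene" else 3.2,fy=2.6 if n=="scene" else 3.2,interpolation=cv2.INTER_CUBIC)[:,:,::-1])
E
```

```text
scene [411. 330.] [604.7 330.  111.8  50.6   9.4] [607. 331.   6.]
scene [347. 311.] [625.8 184.8 111.8  51.3  -4.4] [628. 185.   6.]
scene [298. 285.] [610.3  49.1 111.6  51.4  10.5] [612.  50.   6.]
scene [445. 278.] [413.  334.8 112.   50.5   8.7] [415. 335.   6.]
scene [383. 262.] [436.3 185.6 111.   50.9   3.8] [439. 186.   6.]
side [250. 381.] [412.  338.5 107.7  47.9   8.7] [410. 339.   6.]
side [295. 330.] [435.9 189.5 106.7  47.5   4.2] [434. 189.   6.]
side [192. 326.] [603.9 333.5 106.7  47.3   9.6] [603. 334.   6.]
side [236. 284.] [624.6 188.6 106.3  47.7  -4.4] [624. 189.   6.]
side [285. 257.] [607.9  52.3 106.9  47.2  11.1] [607.  52.   6.]
```

View pics/scenec.png

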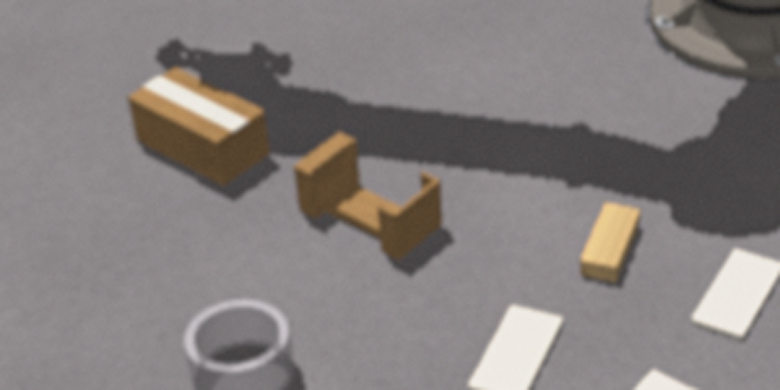

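View pics/sidec.png

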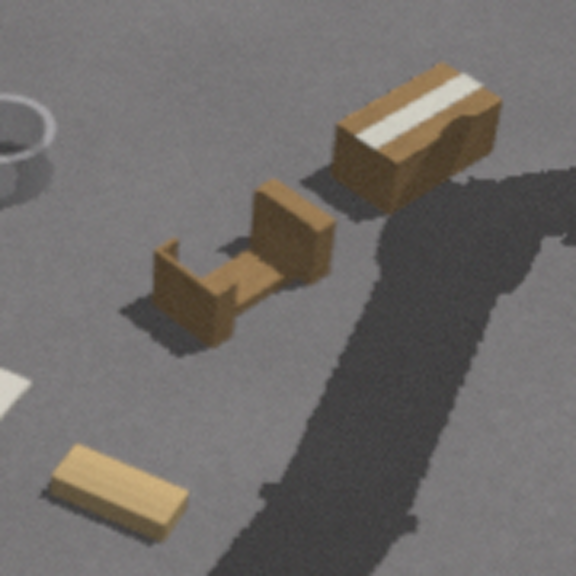

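Run:
```python
from h import *
c=bot.calibration("scene")
f=lambda L,z:np.round(p2w([(100+x/2.6,150+y/2.6) for x,y in L],c,z)*1000)
print("full top",f([(130,98),(183,68),(267,110),(217,140)],.056))
print("carton floor centre/flap end corners/-x", f([(370,205)],.012),f([(295,168),(345,133),(358,145),(308,178)],.056),f([(380,212),(440,178)],.056))
print("block",f([(608,203),(640,208),(620,268),(582,265)],.02))
c=bot.calibration("side")
f=lambda L,z:np.round(p2w([(300+x/3.2,140+y/3.2) for x,y in L],c,z)*1000)
print("full",f([(335,125),(445,65),(500,98),(395,163)],.056))
print("carton",f([(255,182),(335,228),(275,180)],.056),f([(153,250),(220,295)],.056))
print("block",f([(78,445),(188,492),(165,525),(52,477)],.02))
```

```text
full top [[ 540. -451.   56.]
 [ 471. -440.   56.]
 [ 486. -319.   56.]
 [ 551. -330.   56.]]
carton floor centre/flap end corners/-x [[ 515. -175.   12.]] [[ 548. -237.   56.]
 [ 477. -228.   56.]
 [ 487. -206.   56.]
 [ 554. -216.   56.]] [[ 561. -128.   56.]
 [ 489. -108.   56.]]
block [[401.  29.  20.]
 [392.  59.  20.]
 [480.  84.  20.]
 [494.  52.  20.]]
full [[ 547. -323.   56.]
 [ 530. -451.   56.]
 [ 471. -445.   56.]
 [ 484. -318.   56.]]
carton [[ 549. -223.   56.]
 [ 470. -223.   56.]
 [ 539. -236.   56.]] [[ 554. -109.   56.]
 [ 485. -106.   56.]]
block [[481.  49.  20.]
 [397.  29.  20.]
 [389.  62.  20.]
 [474.  84.  20.]]
```

```bash
cat >> h.py <<'E'
def yaw():
    o=bot.get_obs(); w,x,y,z=o['tool_rot']
    return np.degrees(np.arctan2(2*(x*y+w*z),1-2*(y*y+z*z)))
def st():
    o=bot.get_obs(); print('t',round(o['t'],2),'p',(o['eef_pos']*1000).round(1),'yaw',round(yaw(),2),'F',o['contact_force'].round(1),'w',round(o['gripper_width'],3),'q7',round(o['q'][6],2))
E
python3 - <<'E'
from h import *
st()
c=bot.calibration("wrist");T=c['camera_from_world'];o=-T[:3,:3].T@T[:3,3]
p=bot.get_obs()['eef_pos'];a=np.radians(yaw());Rz=np.array([[np.cos(a),-np.sin(a),0],[np.sin(a),np.cos(a),0],[0,0,1]])
print("cam in yaw frame",Rz.T@(o-p),"axis",Rz.T@T[2,:3])
E
```

```text
t 0.25 p [ 295.2 -606.8  252.8] yaw 25.94 F [-0.3  1.4  0. ] w 0.999 q7 -0.08
cam in yaw frame [0.0724342  0.00026774 0.12079724] axis [-2.85890218e-01 -3.96222955e-05 -9.58262376e-01]
```

drive_tool:
  increments: "0.023 0.0295 0.0065 0;0.023 0.0295 0.0065 0;0.023 0.0295 0.0065 0;0.023 0.0295 0.0065 0;0.023 0.0295 0.0065 0;0.023 0.0295 0.0065 0;0.023 0.0295 0.0065 0;0.023 0.0295 0.0065 0;0.023 0.0295 0.0065 0;0.023 0.0295 0.0065 0;0.023 0.0295 0.0065 0;0.023 0.0295 0.0065 0"

```text
t: 1.25
eef_pos: [0.5721, -0.2514, 0.3317]
tool_rot: [0.0, 0.974, 0.224, 0.0]
contact_force: [-0.2, -0.1, 0.1]
gripper_width: 0.998
```

Run:
```python
from h import *
st(); snap("wrist","w1"); st()
```

```text
t 1.25 p [ 572.1 -251.4  331.7] yaw 25.94 F [-0.2 -0.1  0.1] w 0.998 q7 -0.85
t 1.3 p [ 577.9 -242.3  333. ] yaw 26.56 F [4.2 6.8 1.4] w 0.999 q7 -0.85
```

View pics/w1.png

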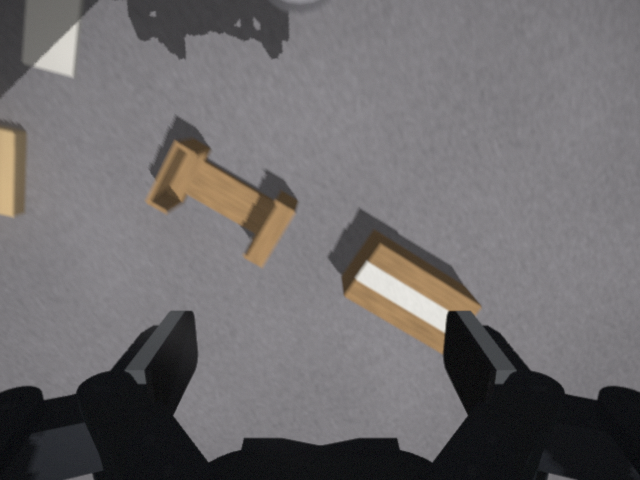

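Run:
```python
from h import *
for i in range(3): im,c=snap("wrist")
import pickle
st(); im,c=snap("wrist","w2"); st(); pickle.dump((im,c),open("w2.pkl","wb"))
cv2.imwrite("pics/w2a.png",cv2.resize(im[90:330,0:330],None,fx=2.4,fy=2.4,interpolation=cv2.INTER_CUBIC)[:,:,::-1])
cv2.imwrite("pics/w2b.png",cv2.resize(im[180:380,300:500],None,fx=3,fy=3,interpolation=cv2.INTER_CUBIC)[:,:,::-1])
```

```text
t 1.45 p [ 572.  -251.6  331.3] yaw 26.12 F [-0.4 -0.3 -0. ] w 1.005 q7 -0.84
t 1.5 p [ 571.  -253.3  331. ] yaw 25.95 F [ 0.7 -0.2  0.3] w 1.002 q7 -0.84
```

View pics/w2a.png

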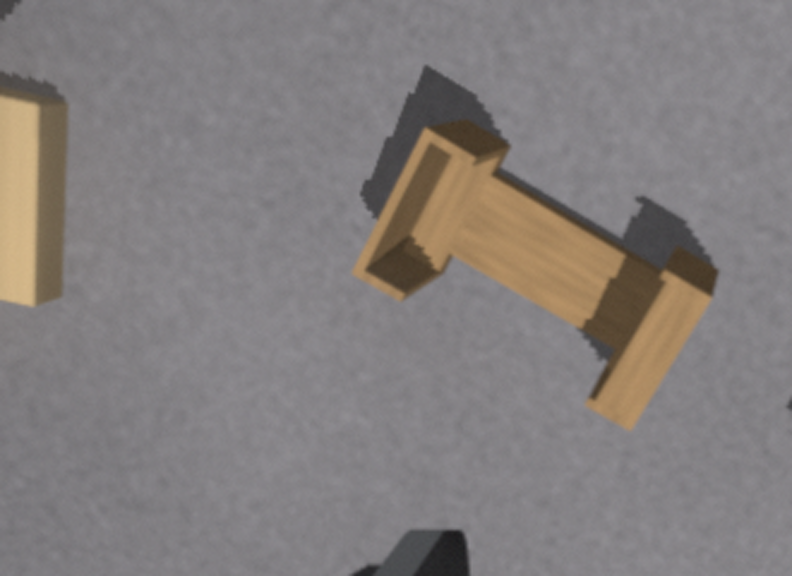

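View pics/w2b.png

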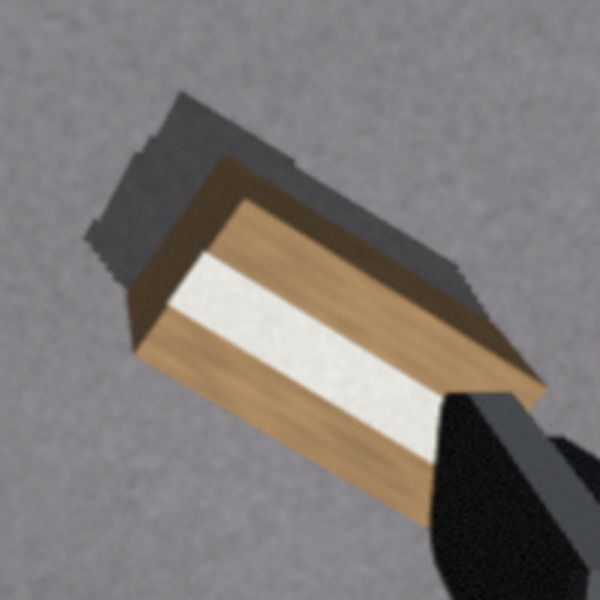

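Run:
```python
from h import *
import pickle
im,c=pickle.load(open("w2.pkl","rb"))
def fit(P,M):  # M local -> P world
    P=np.asarray(P)[:,:2];M=np.asarray(M,float);a=M-M.mean(0);b=P-P.mean(0)
    U,S,V=np.linalg.svd(a.T@b);D=np.diag([1,np.linalg.det(V.T@U.T)]);R=V.T@D@U.T
    return P.mean(0)-R@M.mean(0),np.degrees(np.arctan2(R[1,0],R[0,0])),(P-(P.mean(0)+a@R.T))
A=p2w([(x/2.4,90+y/2.4) for x,y in [(428,128),(357,275),(713,293),(632,430)]],c,.056)*1000
print(fit(A,[(-64,-33.5),(-64,33.5),(64,-33.5),(64,33.5)]))
print(A)
B=p2w([(300+x/3,180+y/3) for x,y in [(244,200),(135,352),(545,387)]],c,.056)*1000
print(B);print(fit(B,[(-64,-33.5),(-64,33.5),(64,-33.5)]))
print(fit(B,[(-64,33.5),(-64,-33.5),(64,33.5)]))
```

```text
(array([ 517.48628165, -174.36146146]), np.float64(-95.37290588479803), array([[ 66.20194558,  -6.66699723],
       [-66.90574588,   4.79149042],
       [ 67.61788185,  -4.91127284],
       [-66.91408154,   6.78677965]]))
[[ 556.3282156  -114.17279503   56.        ]
 [ 489.92614995 -108.98802122   56.        ]
 [ 545.75854931 -239.85468412   56.        ]
 [ 477.93221173 -234.43034547   56.        ]]
[[ 550.70357455 -329.30024941   56.        ]
 [ 486.55390573 -321.87114431   56.        ]
 [ 536.89325308 -454.8550507    56.        ]]
(array([ 544.8227689 , -381.92538859]), np.float64(-61.01442056074111), array([[ 66.19837899,  12.87541783],
       [-56.55898369, -12.1629719 ],
       [ -9.6393953 ,  -0.71244593]]))
(array([ 511.16481944, -388.57890748]), np.float64(-96.62140488503367), array([[-1.11751992, -0.43161995],
       [ 1.28590501, -0.72816776],
       [-0.16838509,  1.15978771]]))
```

Wrist view w2: the carton's -x end is at (148–178, 143–205) px and its flap end at (263–297, 212–269) px. The taped carton's near end is at (345–381, 247–297) px. I'll grip the carton by its -x end and butt it first.

drive_tool:
  increments: "-0.005 0.013 -0.018 0.103;-0.005 0.013 -0.018 0.103;-0.005 0.013 -0.018 0.103;-0.005 0.013 -0.018 0.103;-0.005 0.013 -0.018 0.103;-0.005 0.013 -0.018 0.103;-0.005 0.013 -0.018 0.103;-0.005 0.013 -0.018 0.103;-0.005 0.013 -0.018 0.103;-0.005 0.013 -0.018 0.103;0 0 0 0;0 0 0 0"
  grip: 1

```text
t: 2.5
eef_pos: [0.5202, -0.1243, 0.1508]
tool_rot: [-0.001, 0.739, 0.674, -0.001]
contact_force: [-0.4, 0.0, 0.6]
gripper_width: 1.001
```

Run:
```python
from h import *
st(); snap("wrist","w3"); st()
```

```text
t 2.5 p [ 520.2 -124.3  150.8] yaw 84.72 F [-0.4  0.   0.6] w 1.001 q7 -0.15
t 2.55 p [ 521.4 -124.9  151.8] yaw 84.65 F [0.7 0.2 0.6] w 1.0 q7 -0.15
```

View pics/w3.png

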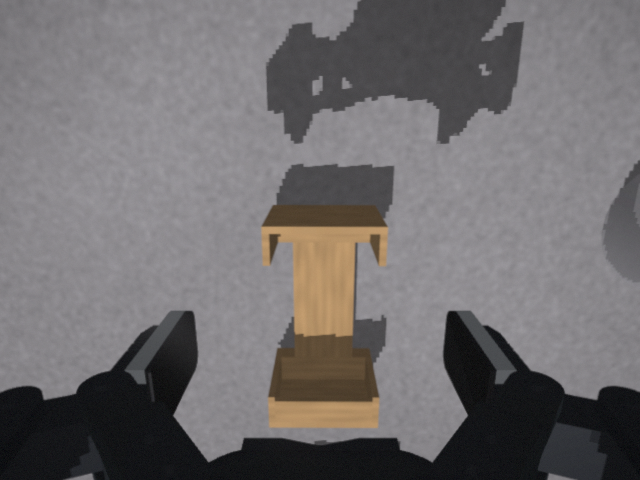

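Run:
```python
from h import *
st();c=bot.calibration("wrist");
A=p2w([(263,228),(387,228),(269,426),(379,426)],c,.056)*1000; print(A.round(1))
print(A[:2].mean(0),A[2:].mean(0),A.mean(0))
```

```text
t 2.55 p [ 521.4 -124.9  151.8] yaw 84.65 F [0.7 0.2 0.6] w 1.0 q7 -0.15
[[ 492.2 -107.8   56. ]
 [ 557.8 -114.    56. ]
 [ 479.  -234.3   56. ]
 [ 546.9 -240.7   56. ]]
[ 524.99422775 -110.93303424   56.        ] [ 512.9300994 -237.5022401   56.       ] [ 518.96216358 -174.21763717   56.        ]
```

drive_tool:
  increments: "0.0025 0.003 0 0;0 0 -0.016 0;0 0 -0.02 0;0 0 -0.02 0;0 0 -0.02 0;0 0 -0.02 0;0 0 -0.014 0;0 0 0 0;0 0 0 0"

```text
t: 3.3
eef_pos: [0.5245, -0.1207, 0.0418]
tool_rot: [0.0, 0.738, 0.675, -0.0]
contact_force: [0.7, -0.3, 0.3]
gripper_width: 1.001
```

drive_tool:
  increments: "0 0 0 0;0 0 0 0;0 0 0 0;0 0 0 0;0 0 0 0;0 0 0 0"
  grip: 0
  squeeze: 30

```text
t: 3.8
eef_pos: [0.5249, -0.1204, 0.0429]
tool_rot: [0.001, 0.738, 0.675, 0.001]
contact_force: [-0.9, 0.2, 6.5]
gripper_width: 0.783
```

Run:
```python
from h import *
st(); im,c=snap("side","s4");
cv2.imwrite("pics/s4c.png",cv2.resize(im[120:320,280:520],None,fx=3,fy=3)[:,:,::-1])
```

```text
t 3.8 p [ 524.9 -120.4   42.9] yaw 84.89 F [-0.9  0.2  6.5] w 0.783 q7 -0.24
```

View pics/s4c.png

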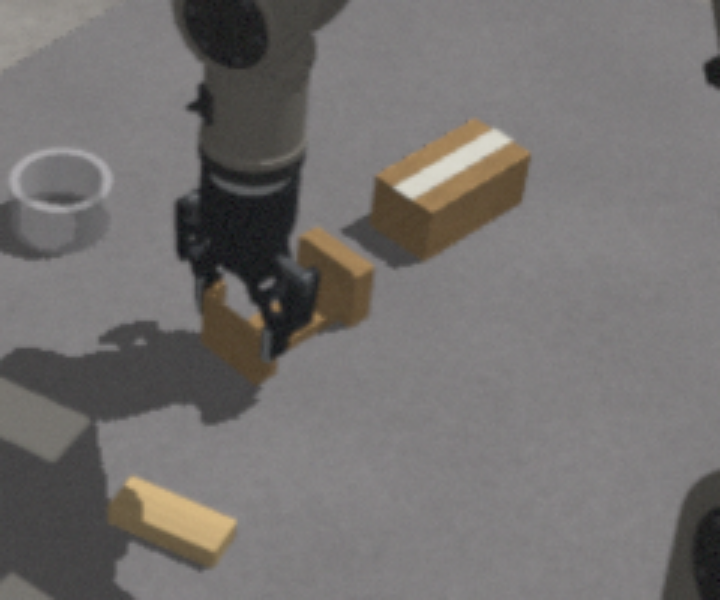

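drive_tool:
  increments: "0.001 -0.01 0 -0.004;0.001 -0.01 0 -0.004;0.001 -0.01 0 -0.004;0.001 -0.01 0 -0.004;0.001 -0.01 0 -0.004;0.001 -0.01 0 -0.003;0.001 -0.01 0 0;0 -0.01 0 0;0 -0.005 0 0;0 0 0 0;0 0 0 0"

```text
t: 4.77
eef_pos: [0.5323, -0.2059, 0.0429]
tool_rot: [0.002, 0.746, 0.666, 0.001]
contact_force: [1.0, -1.1, 6.1]
gripper_width: 0.78
```

drive_tool:
  increments: "0 -0.002 0 0;0 -0.002 0 0;0 0 0 0;0 0 0 0"

```text
t: 5.1
eef_pos: [0.5323, -0.2074, 0.0429]
tool_rot: [0.001, 0.745, 0.667, 0.001]
contact_force: [-0.8, 4.4, 7.7]
gripper_width: 0.781
```

Run:
```python
from h import *
st(); im,c=snap("side","s5");
cv2.imwrite("pics/s5c.png",cv2.resize(im[120:320,280:520],None,fx=3,fy=3)[:,:,::-1])
im,c=snap("wrist","w5");st()
```

```text
t 5.1 p [ 532.3 -207.4   42.9] yaw 83.69 F [-0.8  4.4  7.7] w 0.781 q7 -0.1
t 5.2 p [ 532.3 -207.4   42.9] yaw 83.69 F [-0.3  4.8  7.9] w 0.775 q7 -0.1
```

View pics/s5c.png

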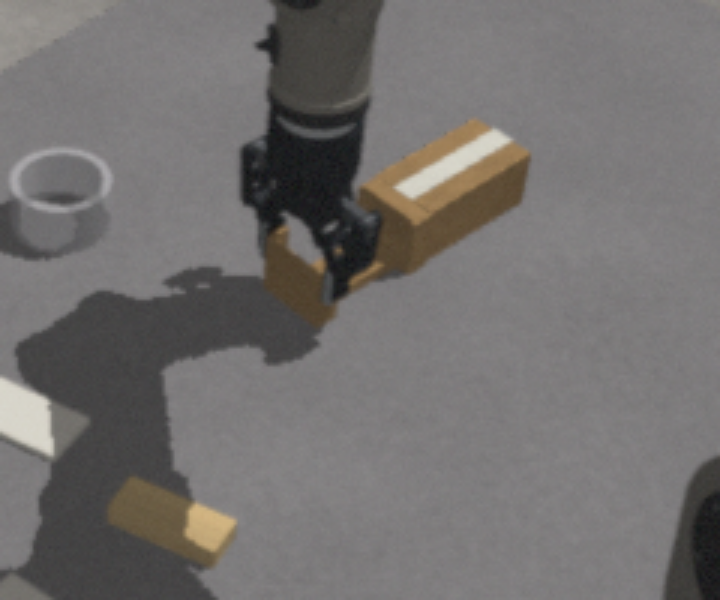

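View pics/w5.png

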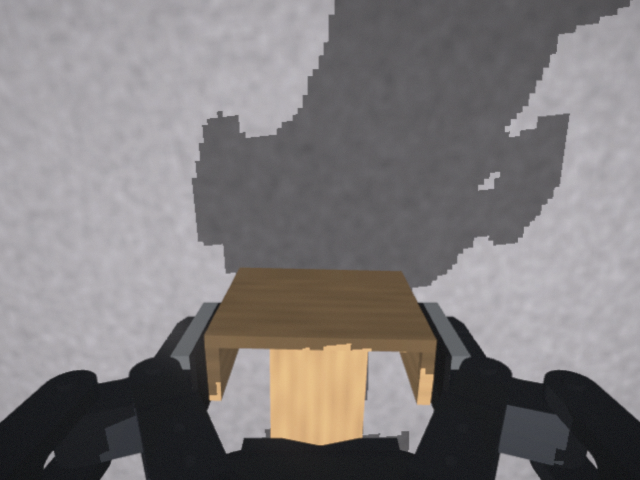

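drive_tool:
  increments: "0 -0.001 0 -0.003;0 0 0 0;0 0 0 0"

```text
t: 5.45
eef_pos: [0.5323, -0.2074, 0.0429]
tool_rot: [0.0, 0.745, 0.667, 0.001]
contact_force: [-0.7, 6.7, 8.5]
gripper_width: 0.783
```

drive_tool:
  increments: "0 0 0 0;0 0 0 0;0 0 0 0;0 0 0 0;0 0 0.01 0;0 0 0.03 0;0 0 0.04 0;0 0 0.04 0;0 0 0.04 0;0 0 0 0;0 0 0 0"
  grip: 1

```text
t: 6.37
eef_pos: [0.5324, -0.2107, 0.2048]
tool_rot: [0.003, 0.746, 0.665, 0.001]
contact_force: [-0.5, 0.5, -0.8]
gripper_width: 1.0
```

Run:
```python
from h import *
st(); snap("wrist","w6"); st()
```

```text
t 6.37 p [ 532.4 -210.7  204.8] yaw 83.43 F [-0.5  0.5 -0.8] w 1.0 q7 0.0
t 6.42 p [ 531.  -210.4  202.6] yaw 83.44 F [-0.9 -0.3 -0.2] w 0.999 q7 -0.0
```

View pics/w6.png

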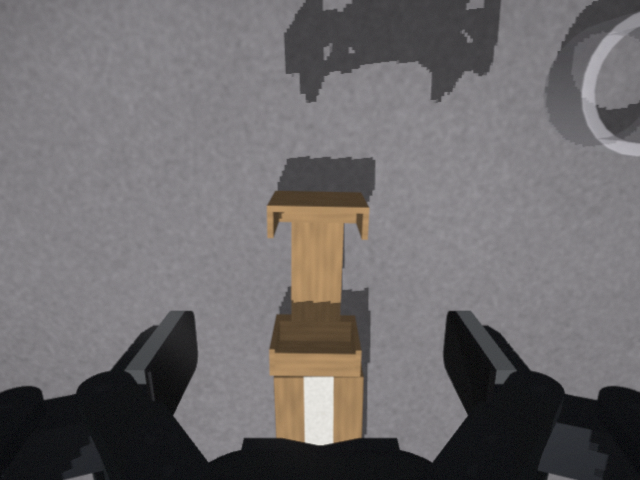

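The wrist view shows the flap end at (270–360, 375) px against the taped carton at (275–363, 378) px. It is butted, about 3 mm off sideways. Next I'll view the block.

drive_tool:
  increments: "-0.0034 0.0283 0.0097 -0.1176;-0.0034 0.0283 0.0097 -0.1176;-0.0034 0.0283 0.0097 -0.1176;-0.0034 0.0283 0.0097 -0.1176;-0.0034 0.0283 0.0097 -0.1176;-0.0034 0.0283 0.0097 -0.1176;-0.0034 0.0283 0.0097 -0.1176;-0.0034 0.0283 0.0097 -0.1176;-0.0034 0.0283 0.0097 -0.1176;-0.0034 0.0283 0.0097 -0.1176;0 0 0 0;0 0 0 0"

```text
t: 7.42
eef_pos: [0.4961, 0.0747, 0.2974]
tool_rot: [-0.0, 0.99, 0.142, -0.001]
contact_force: [-0.5, -1.0, -0.5]
gripper_width: 0.997
```

Run:
```python
from h import *
for i in range(3): snap("wrist")
st(); im,c=snap("wrist","w7"); st()
import pickle; pickle.dump((im,c),open("w7.pkl","wb"))
for k in contours(white(im),800):
    x=k.reshape(-1,2); print(x.mean(0).round(),np.round(rectw(x,c,.006),1))
```

```text
t 7.57 p [496.3  71.5 297. ] yaw 16.05 F [ 0.1 -0.4 -0.3] w 0.998 q7 -1.63
t 7.62 p [496.5  71.4 297.2] yaw 16.01 F [-0.1 -0.5 -0.9] w 1.0 q7 -1.63
[192. 212.] [436.5 188.  109.6  49.7   3.8]
[376.  75.] [609.6  51.1 109.8  49.6  11.1]
[237.  12.] [625.2 184.9  56.   24.  -74.1]
```

View pics/w7.png

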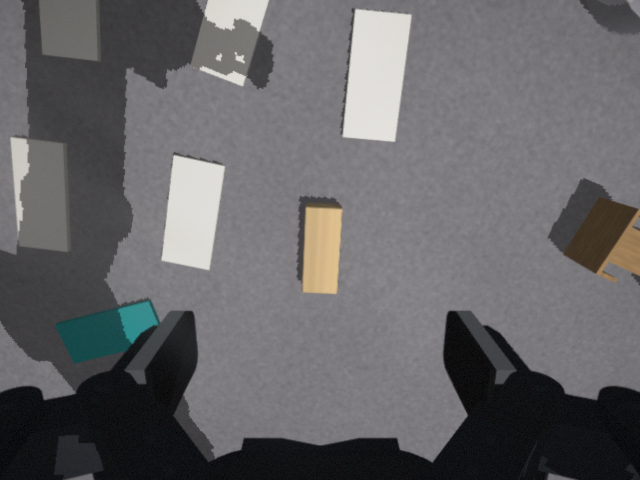

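Run:
```python
from h import *
import pickle; im,c=pickle.load(open("w7.pkl","rb"))
h=cv2.cvtColor(im,cv2.COLOR_RGB2HSV)
print(h[250,320],h[205,322],h[208,330])
m=(h[:,:,1]>60)&(h[:,:,2]>150)&(h[:,:,0]<30); m[:,500:]=0;m[:180]=0;m[320:]=0
for k in contours(m,500):
    x=k.reshape(-1,2); print(x.min(0),x.max(0),np.round(rectw(x,c,.02),1))
cr=im[180:320,270:370]; cv2.imwrite("pics/bl.png",cv2.resize(cr,None,fx=4,fy=4)[:,:,::-1])
```

```text
[ 19  91 213] [18 89 92] [ 19  92 166]
[303 207] [342 293] [439.4  53.5  89.2  35.4  13.2]
```

View pics/bl.png

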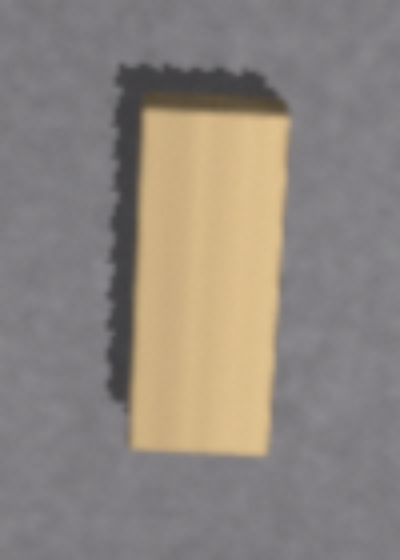

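drive_tool:
  increments: "-0.0075 0.0146 -0.0246 -0.0266;-0.0075 0.0146 -0.0246 -0.0266;-0.0075 0.0146 -0.0246 -0.0266;-0.0075 0.0146 -0.0246 -0.0266;-0.0075 0.0146 -0.0246 -0.0266;-0.0075 0.0146 -0.0246 -0.0266;-0.0075 0.0146 -0.0246 -0.0266;-0.0075 0.0146 -0.0246 -0.0266;0 0 0 0;0 0 0 0;0 0 0 0;0 0 0 0"
  grip: 0.74

```text
t: 8.62
eef_pos: [0.4382, 0.1888, 0.1025]
tool_rot: [-0.0, 0.999, 0.033, 0.001]
contact_force: [0.4, -0.1, -0.5]
gripper_width: 0.743
```

Run:
```python
from h import *
st(); im,c=snap("wrist","w8"); st()
for k in contours(white(im),800):
    x=k.reshape(-1,2); print(x.mean(0).round(),np.round(rectw(x,c,.006),1))
```

```text
t 8.62 p [438.2 188.8 102.5] yaw 3.79 F [ 0.4 -0.1 -0.5] w 0.743 q7 -2.26
t 8.67 p [438.2 188.9 102.6] yaw 3.78 F [0.2 0.7 0. ] w 0.739 q7 -2.26
[327. 251.] [436.7 188.3 109.8  50.3   3.8]
[617.  21.] [562.5  56.5  21.2  19.3 -79.4]
```

View pics/w8.png

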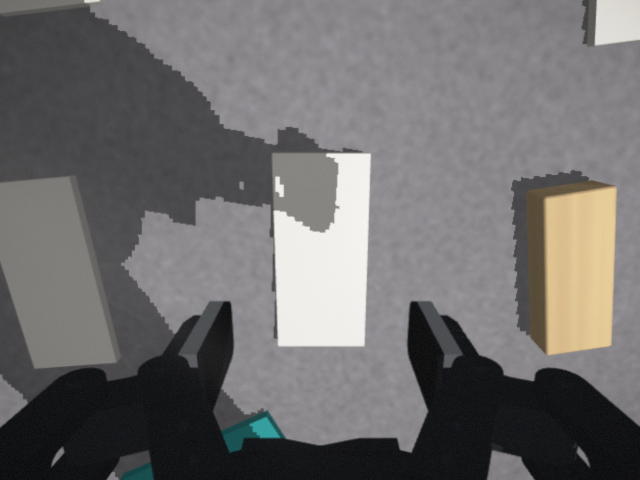

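drive_tool:
  increments: "-0.0015 -0.0005 -0.01 0;0 0 -0.02 0;0 0 -0.02 0;0 0 -0.015 0;0 0 -0.007 0;0 0 0 0;0 0 -0.002 0;0 0 0 0;0 0 0 0"

```text
t: 9.42
eef_pos: [0.4359, 0.1895, 0.0282]
tool_rot: [-0.0, 0.999, 0.034, 0.001]
contact_force: [-0.1, 0.3, 0.3]
gripper_width: 0.738
```

Run:
```python
from h import *
st(); im,c=snap("wrist","w9"); st()
```

```text
t 9.42 p [435.9 189.5  28.2] yaw 3.88 F [-0.1  0.3  0.3] w 0.738 q7 -2.34
t 9.47 p [435.9 189.5  28.3] yaw 3.89 F [-0.3 -0.7  0.2] w 0.737 q7 -2.34
```

View pics/w9.png

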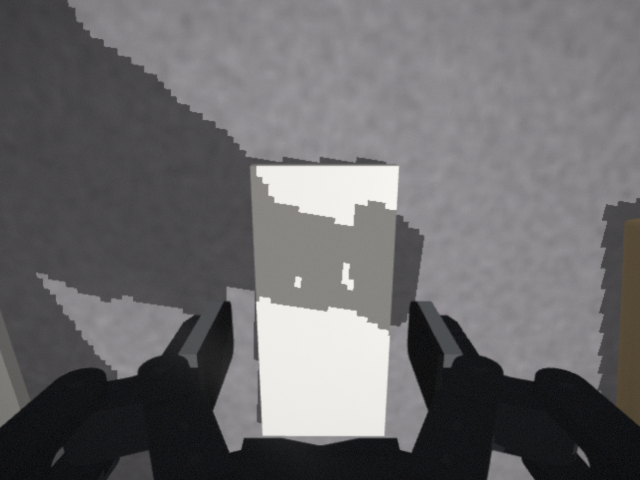

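drive_tool:
  increments: "0 0 -0.003 0;0 0 0 0;0 0 0 0"

```text
t: 9.72
eef_pos: [0.4353, 0.1893, 0.0246]
tool_rot: [0.0, 0.999, 0.034, 0.0]
contact_force: [0.4, -0.6, 0.1]
gripper_width: 0.734
```

drive_tool:
  increments: "0 0 0 0;0 0 0 0;0 0 0 0;0 0 0 0;0 0 0 0"
  grip: 0
  squeeze: 40

```text
t: 10.13
eef_pos: [0.4391, 0.1916, 0.0282]
tool_rot: [-0.002, 0.999, 0.034, 0.004]
contact_force: [-2.3, -2.1, 27.9]
gripper_width: 0.16
```

drive_tool:
  increments: "0 0 0.01 0;0 0 0.02 0;0 0 0.03 0;0 0 0.02 0;0 0 0 0;0 0 0 0"

```text
t: 10.63
eef_pos: [0.4361, 0.1895, 0.1055]
tool_rot: [-0.0, 0.999, 0.034, 0.001]
contact_force: [-0.6, 0.5, -0.5]
gripper_width: -0.002
```

Run:
```python
from h import *
st(); im,c=snap("wrist","w10"); im,c=snap("side","s10"); cv2.imwrite("pics/s10c.png",cv2.resize(im[200:400,220:460],None,fx=3,fy=3,interpolation=cv2.INTER_CUBIC)[:,:,::-1])
```

```text
t 10.63 p [436.1 189.5 105.5] yaw 3.88 F [-0.6  0.5 -0.5] w -0.002 q7 -2.26
```

View pics/w10.png

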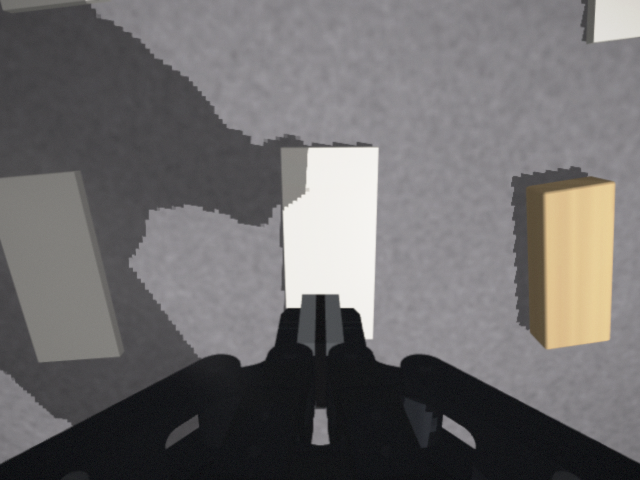

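View pics/s10c.png

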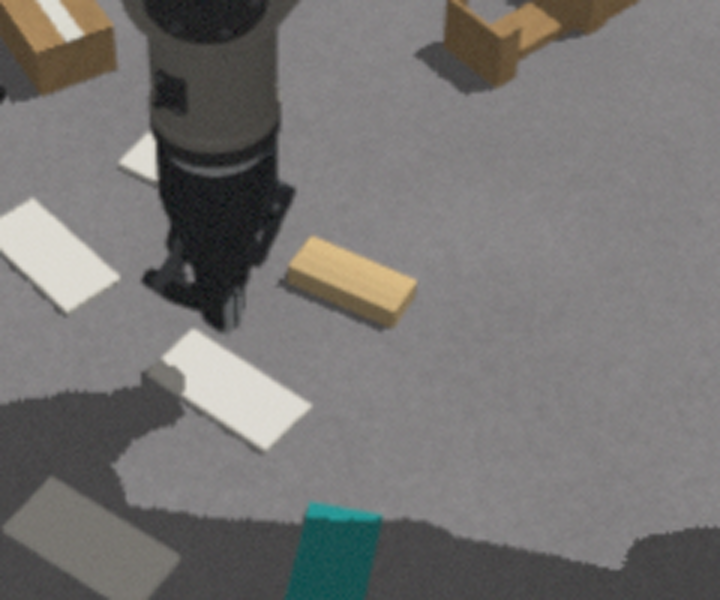

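drive_tool:
  increments: "0 0 0 0;0 0 0 0;0 0 0 0;0 0 0 0"
  grip: 0.68

```text
t: 11.07
eef_pos: [0.435, 0.1892, 0.1039]
tool_rot: [0.0, 0.999, 0.034, -0.001]
contact_force: [0.5, 0.3, -0.2]
gripper_width: 0.562
```

```bash
cat >> h.py <<'E'
def tiles(n="wrist",z=.006,save=None,amin=1500):
    im,c=snap(n,save)
    h=cv2.cvtColor(im,cv2.COLOR_RGB2HSV); v=h[:,:,2]
    for k in contours(white(im),amin):
        x=k.reshape(-1,2); print(x.mean(0).round(),np.round(rectw(x,c,z),1))
    return im,c
E
python3 - <<'E'
from h import *
st(); im,c=tiles(save="w11")
# shadow-proof: corners by eye if needed
E
```

```text
t 11.07 p [435.  189.2 103.9] yaw 3.91 F [ 0.5  0.3 -0.2] w 0.562 q7 -2.26
[334. 243.] [437.5 184.6 110.3  50.3   4.4]
```

View pics/w11.png

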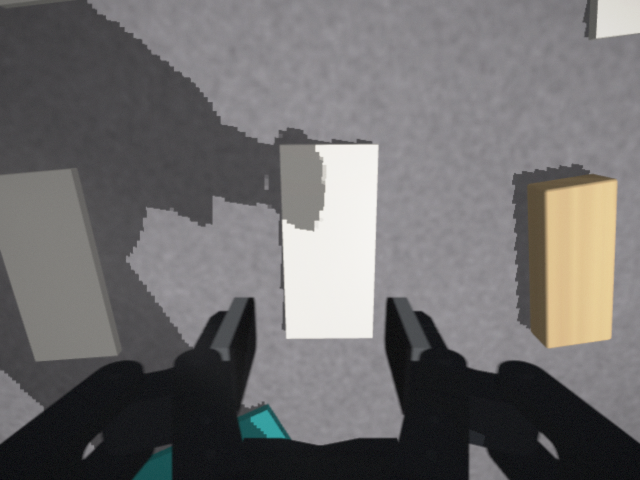

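drive_tool:
  increments: "0.0025 -0.0045 -0.01 0.009;0 0 -0.02 0;0 0 -0.02 0;0 0 -0.02 0;0 0 -0.011 0;0 0 0 0;0 0 0 0"
  grip: 0.7

```text
t: 11.7
eef_pos: [0.4375, 0.1846, 0.023]
tool_rot: [0.0, 0.999, 0.039, -0.001]
contact_force: [0.4, 0.1, -0.5]
gripper_width: 0.704
```

drive_tool:
  increments: "0 0 -0.002 0;0 0 0 0;0 0 0 0"

```text
t: 11.95
eef_pos: [0.4384, 0.185, 0.0223]
tool_rot: [-0.0, 0.999, 0.038, 0.001]
contact_force: [1.1, -0.3, -0.6]
gripper_width: 0.701
```

drive_tool:
  increments: "0 0 -0.002 0;0 0 0 0;0 0 0 0"

```text
t: 12.2
eef_pos: [0.4379, 0.1848, 0.0197]
tool_rot: [-0.0, 0.999, 0.038, 0.0]
contact_force: [-0.2, 0.2, -0.3]
gripper_width: 0.695
```

drive_tool:
  increments: "0 0 -0.002 0;0 0 0 0;0 0 0 0"

```text
t: 12.45
eef_pos: [0.4377, 0.1848, 0.0174]
tool_rot: [0.0, 0.999, 0.038, -0.0]
contact_force: [0.3, -0.6, 0.1]
gripper_width: 0.696
```

drive_tool:
  increments: "0 0 -0.0015 0;0 0 0 0;0 0 0 0"

```text
t: 12.7
eef_pos: [0.4378, 0.1849, 0.017]
tool_rot: [0.0, 0.999, 0.039, 0.0]
contact_force: [-4.9, -2.1, 16.0]
gripper_width: 0.701
```

drive_tool:
  increments: "0 0 0.0035 0;0 0 0 0;0 0 0 0"

```text
t: 12.95
eef_pos: [0.438, 0.1849, 0.0196]
tool_rot: [-0.0, 0.999, 0.038, 0.0]
contact_force: [0.4, 0.1, 0.7]
gripper_width: 0.7
```

drive_tool:
  increments: "0 0 0 0;0 0 0 0;0 0 0 0;0 0 0 0"
  grip: 0
  squeeze: 40

```text
t: 13.28
eef_pos: [0.4378, 0.1848, 0.0197]
tool_rot: [0.0, 0.999, 0.038, -0.0]
contact_force: [-0.9, -0.6, 6.7]
gripper_width: 0.566
```

drive_tool:
  increments: "0 0 0.01 0;0 0 0.02 0;0 0 0.03 0;0 0 0.02 0;0 0 0 0;0 0 0 0"

```text
t: 13.78
eef_pos: [0.4385, 0.1849, 0.1006]
tool_rot: [-0.0, 0.999, 0.038, 0.001]
contact_force: [-0.5, -0.5, -2.3]
gripper_width: 0.569
```

Run:
```python
from h import *
st(); im,c=tiles(save="w12")
```

```text
t 13.78 p [438.5 184.9 100.6] yaw 4.39 F [-0.5 -0.5 -2.3] w 0.569 q7 -2.25
[315. 380.] [358.5 179.   89.4  80.4   4.3]
[333. 197.] [464.5 182.9  72.6  36.7 -85.6]
[615.  22.] [563.1  55.9  22.8  20.3 -79. ]
```

View pics/w12.png

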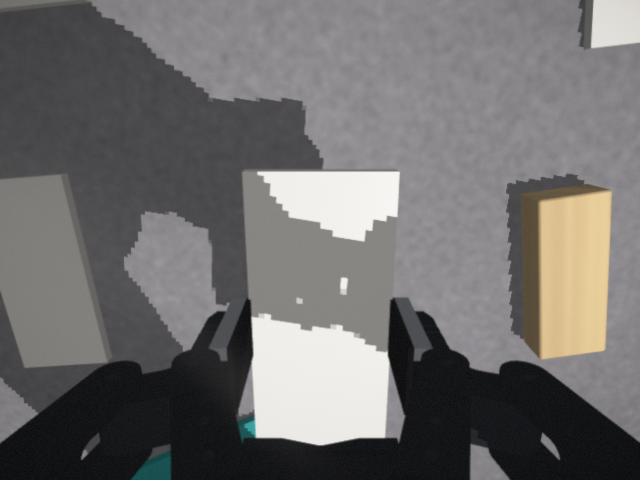

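Run:
```python
from h import *
st();c=bot.calibration("wrist");p=bot.get_obs()['eef_pos'];a=np.radians(yaw())
A=p2w([(243,171),(399,171),(320,443)],c,.087)-p
R=np.array([[np.cos(a),np.sin(a)],[-np.sin(a),np.cos(a)]])
print((A[:,:2]@R.T)*1000)
```

```text
t 13.83 p [437.7 184.5  99.6] yaw 4.39 F [ 0.4  0.3 -1.3] w 0.567 q7 -2.25
[[ 55.03696097  24.41806626]
 [ 55.01708984 -24.74549255]
 [-49.6447648    0.18631433]]
```

drive_tool:
  increments: "0.0002 -0.0164 0 0.0193;0.0002 -0.0164 0 0.0193;0.0002 -0.0164 0 0.0193;0.0002 -0.0164 0 0.0193;0.0002 -0.0164 0 0.0193;0.0002 -0.0164 0 0.0193;0.0002 -0.0164 0 0.0193;0.0002 -0.0164 0 0.0193;0 0 -0.01 0;0 0 -0.02 0;0 0 0 0;0 0 0 0"

```text
t: 14.83
eef_pos: [0.4378, 0.054, 0.068]
tool_rot: [-0.0, 0.993, 0.116, -0.002]
contact_force: [0.5, 0.3, -0.8]
gripper_width: 0.567
```

Run:
```python
from h import *
st(); im,c=snap("wrist","w13"); st()
```

```text
t 14.83 p [437.8  54.   68. ] yaw 13.31 F [ 0.5  0.3 -0.8] w 0.567 q7 -1.87
t 14.88 p [438.5  54.3  68.8] yaw 13.32 F [ 1.2 -0.3 -0.4] w 0.564 q7 -1.87
```

View pics/w13.png

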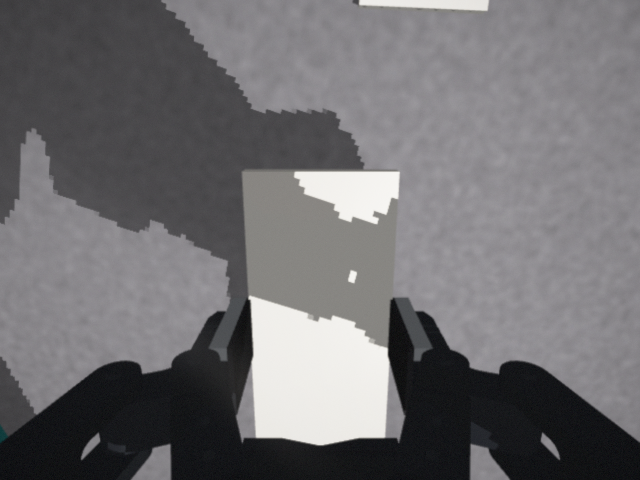

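drive_tool:
  increments: "0.0008 -0.0004 -0.01 0;0 0 -0.012 0;0 0 -0.005 0;0 0 0 0;0 0 -0.002 0;0 0 0 0;0 0 0 0"

```text
t: 15.47
eef_pos: [0.4405, 0.0533, 0.0408]
tool_rot: [-0.0, 0.993, 0.115, 0.0]
contact_force: [0.6, 0.6, -0.3]
gripper_width: 0.563
```

drive_tool:
  increments: "-0.0005 0 -0.001 0;0 0 0 0;0 0 0 0"

```text
t: 15.72
eef_pos: [0.4399, 0.0532, 0.0397]
tool_rot: [-0.0, 0.993, 0.115, 0.0]
contact_force: [0.2, -0.9, 0.7]
gripper_width: 0.565
```

drive_tool:
  increments: "0 0 0 0;0 0 0 0;0 0 0 0;0 0 0.02 0;0 0 0.04 0;0 0 0.04 0;0 0 0.02 0;0 0 0 0;0 0 0 0"
  grip: 0.72

```text
t: 16.47
eef_pos: [0.4405, 0.0531, 0.1607]
tool_rot: [0.0, 0.993, 0.115, 0.002]
contact_force: [-0.9, 0.0, -0.2]
gripper_width: 0.72
```

Run:
```python
from h import *
st(); im,c=tiles(save="w14",z=.026);st()
```

```text
t 16.47 p [440.5  53.1 160.7] yaw 13.23 F [-0.9  0.  -0.2] w 0.72 q7 -1.75
[321. 230.] [439.4  53.  109.9  50.1  13.1]
[386.  25.] [564.8  45.2  46.8  26.2 -76.6]
t 16.52 p [439.6  52.9 159.5] yaw 13.23 F [-0.1 -1.2 -0.1] w 0.715 q7 -1.75
```

View pics/w14.png

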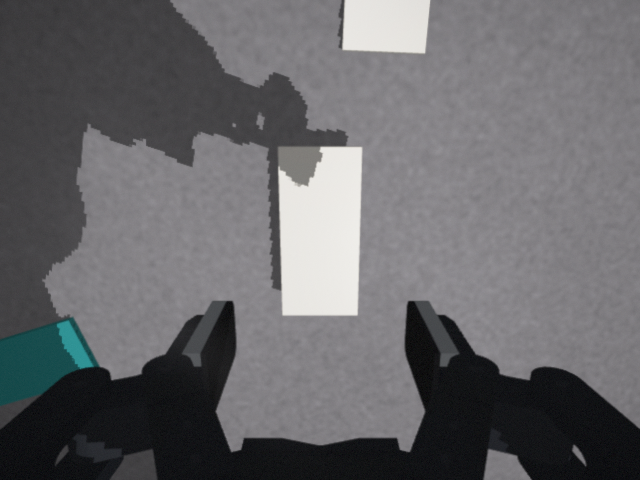

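drive_tool:
  increments: "0.0212 -0.0002 -0.007 -0.0046;0.0212 -0.0002 -0.007 -0.0046;0.0212 -0.0002 -0.007 -0.0046;0.0212 -0.0002 -0.007 -0.0046;0.0212 -0.0002 -0.007 -0.0046;0.0212 -0.0002 -0.007 -0.0046;0.0212 -0.0002 -0.007 -0.0046;0.0212 -0.0002 -0.007 -0.0046;0 0 0 0;0 0 0 0;0 0 0 0"
  grip: 0.7

```text
t: 17.43
eef_pos: [0.6077, 0.0517, 0.1019]
tool_rot: [0.0, 0.995, 0.097, -0.002]
contact_force: [-0.4, 0.5, 0.3]
gripper_width: 0.7
```

Run:
```python
from h import *
st(); im,c=tiles(save="w15");st()
```

```text
t 17.43 p [607.7  51.7 101.9] yaw 11.18 F [-0.4  0.5  0.3] w 0.7 q7 -1.78
[ 90. 230.] [595.5 175.1  51.3  19.9  -4.4]
[328. 245.] [609.6  51.3 109.3  50.2  11.1]
t 17.48 p [607.8  51.7 102.5] yaw 11.19 F [0.6 0.6 0.3] w 0.701 q7 -1.78
```

drive_tool:
  increments: "0.0012 -0.0003 -0.02 0;0 0 -0.025 0;0 0 -0.02 0;0 0 -0.012 0;0 0 -0.004 0;0 0 0 0;0 0 0 0;0 0 0 0"

```text
t: 18.15
eef_pos: [0.6114, 0.0515, 0.0238]
tool_rot: [-0.0, 0.995, 0.097, 0.001]
contact_force: [0.6, -0.4, 0.7]
gripper_width: 0.7
```

drive_tool:
  increments: "-0.001 0 -0.002 0;0 0 -0.002 0;0 0 0 0;0 0 0 0;0 0 0 0"

```text
t: 18.57
eef_pos: [0.6096, 0.0513, 0.0186]
tool_rot: [0.0, 0.995, 0.097, 0.0]
contact_force: [-0.5, -0.3, 0.3]
gripper_width: 0.696
```

drive_tool:
  increments: "0 0 0.001 0;0 0 0 0;0 0 0 0;0 0 0 0;0 0 0 0"
  grip: 0

```text
t: 18.98
eef_pos: [0.6097, 0.0514, 0.0197]
tool_rot: [-0.0, 0.995, 0.097, 0.0]
contact_force: [-0.4, -0.4, 3.2]
gripper_width: 0.563
```

drive_tool:
  increments: "0 0 0.01 0;0 0 0.02 0;0 0 0.03 0;0 0 0.02 0;0 0 0 0;0 0 0 0;0 0 0 0"

```text
t: 19.57
eef_pos: [0.6089, 0.051, 0.0991]
tool_rot: [0.0, 0.995, 0.097, -0.001]
contact_force: [0.3, 0.2, -1.6]
gripper_width: 0.566
```

Run:
```python
from h import *
st(); snap("wrist","w16"); st();
```

```text
t 19.57 p [608.9  51.   99.1] yaw 11.14 F [ 0.3  0.2 -1.6] w 0.566 q7 -1.78
t 19.62 p [608.6  51.   98.6] yaw 11.15 F [-0.4  0.  -0.3] w 0.563 q7 -1.78
```

View pics/w16.png

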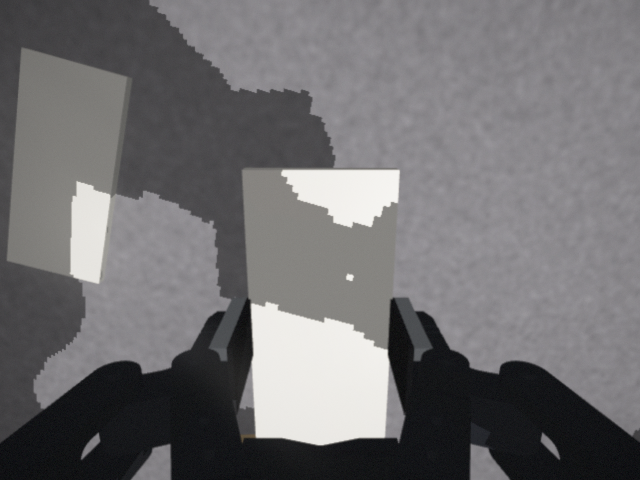

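drive_tool:
  increments: "-0.0213 0.0002 0 0.0043;-0.0213 0.0002 0 0.0043;-0.0213 0.0002 0 0.0043;-0.0213 0.0002 0 0.0043;-0.0213 0.0002 0 0.0043;-0.0213 0.0002 0 0.0043;-0.0213 0.0002 0 0.0043;-0.0213 0.0002 0 0.0043;0 0 -0.02 0;0 0 -0.02 0;0 0 0 0;0 0 0 0"

```text
t: 20.62
eef_pos: [0.4378, 0.0528, 0.0585]
tool_rot: [0.0, 0.993, 0.114, -0.002]
contact_force: [-0.3, 1.0, -1.1]
gripper_width: 0.567
```

drive_tool:
  increments: "0 0 -0.008 0;0 0 0 0;0 0 0 0;0 0 0 0"

```text
t: 20.95
eef_pos: [0.4395, 0.0529, 0.0518]
tool_rot: [-0.0, 0.993, 0.114, 0.0]
contact_force: [-0.5, 0.5, -0.4]
gripper_width: 0.568
```

drive_tool:
  increments: "-0.0008 0 -0.003 0;0 0 -0.0025 0;0 0 0 0;0 0 0 0;0 0 0 0"

```text
t: 21.37
eef_pos: [0.4383, 0.0529, 0.046]
tool_rot: [0.0, 0.993, 0.114, -0.0]
contact_force: [0.2, -0.1, -0.0]
gripper_width: 0.566
```

drive_tool:
  increments: "0 0 0 0;0 0 0 0;0 0 0 0;0 0 0.02 0;0 0 0.04 0;0 0 0.04 0;0 0 0.02 0;0 0 0 0;0 0 0 0;0 0 0 0"
  grip: 0.7

```text
t: 22.2
eef_pos: [0.4378, 0.0526, 0.1655]
tool_rot: [0.0, 0.993, 0.114, -0.0]
contact_force: [-0.2, -0.1, -0.6]
gripper_width: 0.698
```

Run:
```python
from h import *
st(); im,c=tiles(save="w17",z=.032);st()
```

```text
t 22.2 p [437.8  52.6 165.5] yaw 13.11 F [-0.2 -0.1 -0.6] w 0.698 q7 -1.75
[322. 227.] [439.2  53.  110.9  50.1  12.9]
t 22.25 p [437.4  52.6 165. ] yaw 13.12 F [ 0.   0.4 -0.2] w 0.699 q7 -1.75
```

View pics/w17.png

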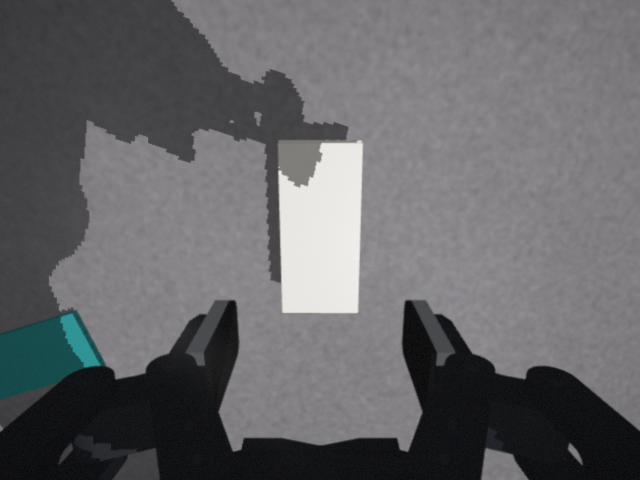

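drive_tool:
  increments: "0.0188 0.0134 -0.0063 -0.0306;0.0188 0.0134 -0.0063 -0.0306;0.0188 0.0134 -0.0063 -0.0306;0.0188 0.0134 -0.0063 -0.0306;0.0188 0.0134 -0.0063 -0.0306;0.0188 0.0134 -0.0063 -0.0306;0.0188 0.0134 -0.0063 -0.0306;0.0188 0.0134 -0.0063 -0.0306;0.0188 0.0134 -0.0063 -0.0306;0.0188 0.0134 -0.0063 -0.0306;0 0 0 0;0 0 0 0"

```text
t: 23.25
eef_pos: [0.6253, 0.1876, 0.1004]
tool_rot: [0.0, 0.999, -0.038, -0.002]
contact_force: [-0.2, 0.5, -1.2]
gripper_width: 0.701
```

Run:
```python
from h import *
snap("wrist");st(); im,c=tiles(save="w18");st()
```

```text
t 23.3 p [624.9 186.6 101. ] yaw -4.35 F [ 0.1  0.  -0.1] w 0.697 q7 -2.23
[318. 234.] [625.7 187.7 109.7  50.4  -4.5]
t 23.35 p [625.  186.1 101.6] yaw -4.39 F [-0.1 -0.7  0.2] w 0.701 q7 -2.23
```

View pics/w18.png

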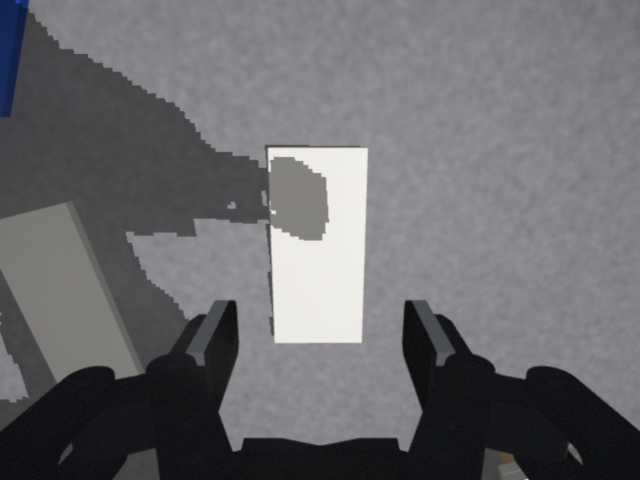

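drive_tool:
  increments: "0.0006 0.001 -0.02 -0.002;0 0 -0.025 0;0 0 -0.02 0;0 0 -0.012 0;0 0 -0.004 0;0 0 0 0;0 0 0 0;0 0 0 0"

```text
t: 24.02
eef_pos: [0.6278, 0.1882, 0.0234]
tool_rot: [-0.0, 0.999, -0.04, 0.001]
contact_force: [0.2, -0.4, 0.4]
gripper_width: 0.7
```

drive_tool:
  increments: "-0.0015 -0.0005 -0.002 0;0 0 -0.001 0;0 0 0 0;0 0 0 0;0 0 0 0"

```text
t: 24.43
eef_pos: [0.6255, 0.1874, 0.0192]
tool_rot: [-0.0, 0.999, -0.039, 0.0]
contact_force: [0.1, 0.5, 0.7]
gripper_width: 0.7
```

drive_tool:
  increments: "0 0 0.0005 0;0 0 0 0;0 0 0 0;0 0 0 0;0 0 0 0"
  grip: 0

```text
t: 24.85
eef_pos: [0.6257, 0.1875, 0.0198]
tool_rot: [-0.0, 0.999, -0.039, 0.0]
contact_force: [-0.0, -0.3, 3.7]
gripper_width: 0.566
```

drive_tool:
  increments: "0 0 0.01 0;0 0 0.02 0;0 0 0.03 0;0 0 0.02 0;0 0 0 0;0 0 0 0;0 0 0 0"

```text
t: 25.43
eef_pos: [0.6247, 0.187, 0.0989]
tool_rot: [0.0, 0.999, -0.04, -0.001]
contact_force: [-0.3, -0.6, -1.6]
gripper_width: 0.569
```

```bash
cat >> h.py <<'E'
def edge(off=.0137):
    "far edge of a held tile, along tool x from the TCP (want 55), from the wrist picture"
    st(); c=bot.calibration("wrist"); o=bot.get_obs(); p=o['eef_pos']; a=np.radians(yaw()); im=bot.read_camera("wrist")
    g=cv2.cvtColor(im,cv2.COLOR_RGB2GRAY).astype(float)
    rows=[]
    for x in range(345,396,3):
        col=g[100:260,x]; d=np.diff(cv2.GaussianBlur(col.reshape(-1,1),(1,5),0).ravel()); rows.append(100+np.argmax(d[:120])+.5)
    r=np.median(rows); A=p2w([(370,r)],c,p[2]-off)[0]-p
    print('row',r,'edge',1000*(A[0]*np.cos(a)+A[1]*np.sin(a)))
    return im
E
python3 - <<'E'
from h import *
im=edge(); cv2.imwrite("pics/w19.png",im[:,:,::-1])
E
```

```text
t 25.43 p [624.7 187.   98.9] yaw -4.53 F [-0.3 -0.6 -1.6] w 0.569 q7 -2.24
row 169.5 edge 55.29578471942792
```

View pics/w19.png

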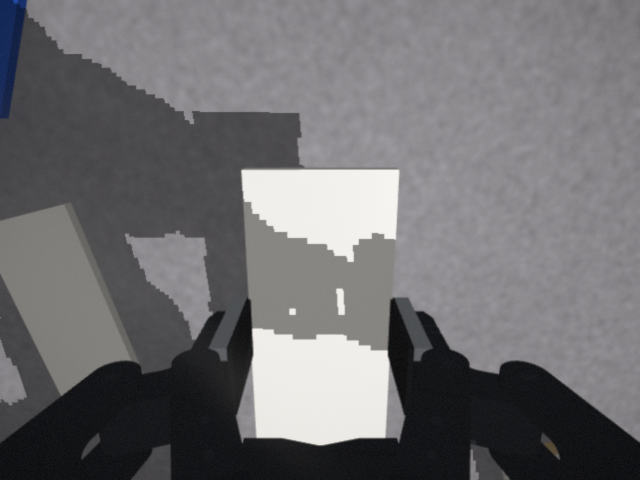

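drive_tool:
  increments: "-0.0186 -0.0134 0 0.0306;-0.0186 -0.0134 0 0.0306;-0.0186 -0.0134 0 0.0306;-0.0186 -0.0134 0 0.0306;-0.0186 -0.0134 0 0.0306;-0.0186 -0.0134 0 0.0306;-0.0186 -0.0134 0 0.0306;-0.0186 -0.0134 0 0.0306;-0.0186 -0.0134 0 0.0306;-0.0186 -0.0134 0 0.0306;0 0 -0.02 0;0 0 -0.02 0"

```text
t: 26.48
eef_pos: [0.4383, 0.0521, 0.059]
tool_rot: [0.0, 0.994, 0.112, -0.0]
contact_force: [0.9, 0.3, -0.9]
gripper_width: 0.566
```

drive_tool:
  increments: "0 0 0 0;0 0 0 0;0 0 0 0;0 0 0 0"

```text
t: 26.82
eef_pos: [0.44, 0.0538, 0.0601]
tool_rot: [-0.0, 0.994, 0.113, 0.0]
contact_force: [0.3, 0.1, 0.4]
gripper_width: 0.565
```

drive_tool:
  increments: "-0.0008 -0.0006 -0.004 0.001;0 0 -0.004 0;0 0 0 0;0 0 0 0;0 0 0 0"

```text
t: 27.23
eef_pos: [0.4392, 0.0529, 0.0518]
tool_rot: [0.0, 0.994, 0.114, 0.001]
contact_force: [0.7, -0.9, 3.4]
gripper_width: 0.565
```

drive_tool:
  increments: "0 0 0 0;0 0 0 0;0 0 0 0;0 0 0.02 0;0 0 0.04 0;0 0 0.04 0;0 0 0.02 0;0 0 0 0;0 0 0 0;0 0 0 0"
  grip: 0.7

```text
t: 28.07
eef_pos: [0.438, 0.0525, 0.1708]
tool_rot: [0.0, 0.994, 0.114, -0.001]
contact_force: [0.5, 0.4, -0.5]
gripper_width: 0.703
```

Run:
```python
from h import *
st(); im,c=tiles(save="w20",z=.038);st()
```

```text
t 28.07 p [438.   52.5 170.8] yaw 13.05 F [ 0.5  0.4 -0.5] w 0.703 q7 -1.76
[322. 227.] [439.8  52.9 111.1  50.2  12.9]
t 28.12 p [437.7  52.5 170.4] yaw 13.06 F [ 0.4  0.2 -0.1] w 0.7 q7 -1.76
```

View pics/w20.png

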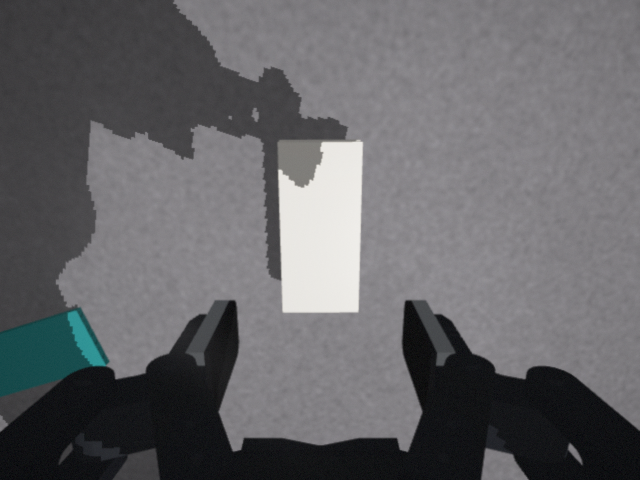

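drive_tool:
  increments: "-0.0025 0.0284 -0.0068 -0.0075;-0.0025 0.0284 -0.0068 -0.0075;-0.0025 0.0284 -0.0068 -0.0075;-0.0025 0.0284 -0.0068 -0.0075;-0.0025 0.0284 -0.0068 -0.0075;-0.0025 0.0284 -0.0068 -0.0075;-0.0025 0.0284 -0.0068 -0.0075;-0.0025 0.0284 -0.0068 -0.0075;-0.0025 0.0284 -0.0068 -0.0075;-0.0025 0.0284 -0.0068 -0.0075;0 0 0 0;0 0 0 0"

```text
t: 29.12
eef_pos: [0.4117, 0.338, 0.1015]
tool_rot: [0.001, 0.997, 0.078, -0.002]
contact_force: [-0.3, -0.7, -0.5]
gripper_width: 0.7
```

Run:
```python
from h import *
snap("wrist");snap("wrist");st(); im,c=tiles(save="w21");st()
```

```text
t 29.22 p [413.  335.4 102.2] yaw 8.76 F [-0.   0.   0.6] w 0.701 q7 -2.52
[354. 187.] [447.9 323.8  45.9  13.6   9.5]
t 29.27 p [413.5 335.1 102.6] yaw 8.71 F [-0.4 -0.3  0.7] w 0.697 q7 -2.52
```

View pics/w21.png

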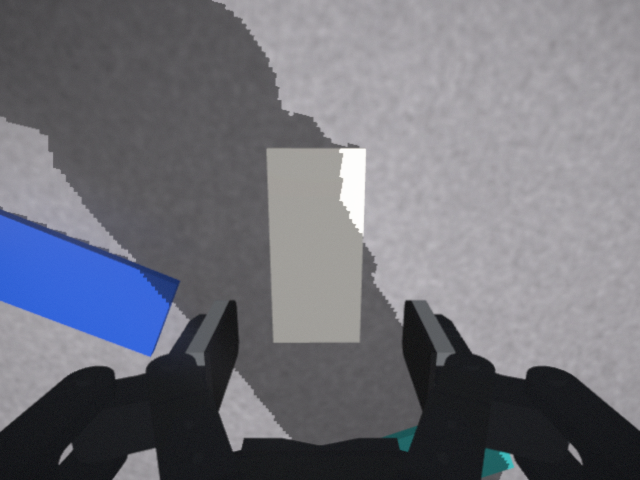

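Run:
```python
from h import *
c=bot.calibration("wrist");st()
print(np.round(rectw([(266,148.5),(366,148.5),(360,342.5),(273,342.5)],c,.006),1))
print(p2w([(180,280),(152,355)],c,.006)[:,:2]*1000)
```

```text
t 29.27 p [413.5 335.1 102.6] yaw 8.71 F [-0.4 -0.3  0.7] w 0.697 q7 -2.52
[413.2 337.  110.6  50.6   8.7]
[[385.84055347 409.2997077 ]
 [335.83274365 422.97184966]]
```

drive_tool:
  increments: "-0.0005 0.001 -0.02 0;0 0 -0.025 0;0 0 -0.02 0;0 0 -0.012 0;0 0 -0.004 0;0 0 0 0;0 0 0 0;0 0 0 0"

```text
t: 29.93
eef_pos: [0.4138, 0.3382, 0.0236]
tool_rot: [-0.001, 0.997, 0.076, 0.001]
contact_force: [-0.5, 0.4, -0.3]
gripper_width: 0.704
```

drive_tool:
  increments: "-0.0005 -0.001 -0.002 0;0 0 -0.001 0;0 0 0 0;0 0 0 0;0 0 0 0"

```text
t: 30.35
eef_pos: [0.4127, 0.3369, 0.0197]
tool_rot: [-0.0, 0.997, 0.076, 0.0]
contact_force: [0.4, -0.1, 0.0]
gripper_width: 0.698
```

drive_tool:
  increments: "0 0 0 0;0 0 0 0;0 0 0 0;0 0 0 0;0 0 0 0"
  grip: 0

```text
t: 30.77
eef_pos: [0.4127, 0.3369, 0.0199]
tool_rot: [0.0, 0.997, 0.076, 0.0]
contact_force: [-1.6, -0.9, 5.8]
gripper_width: 0.569
```

drive_tool:
  increments: "0 0 0.01 0;0 0 0.02 0;0 0 0.03 0;0 0 0.02 0;0 0 0 0;0 0 0 0;0 0 0 0"

```text
t: 31.35
eef_pos: [0.4124, 0.3362, 0.0992]
tool_rot: [0.0, 0.997, 0.076, -0.0]
contact_force: [0.5, 0.1, -1.5]
gripper_width: 0.564
```

Run:
```python
from h import *
im=edge(); cv2.imwrite("pics/w22.png",im[:,:,::-1])
```

```text
t 31.35 p [412.4 336.2  99.2] yaw 8.75 F [ 0.5  0.1 -1.5] w 0.564 q7 -2.53
row 168.5 edge 55.64289031730514
```

View pics/w22.png

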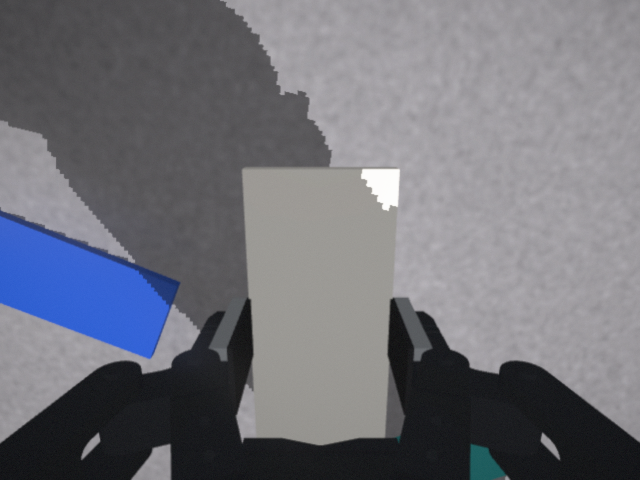

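drive_tool:
  increments: "0.0026 -0.0284 0 0.0074;0.0026 -0.0284 0 0.0074;0.0026 -0.0284 0 0.0074;0.0026 -0.0284 0 0.0074;0.0026 -0.0284 0 0.0074;0.0026 -0.0284 0 0.0074;0.0026 -0.0284 0 0.0074;0.0026 -0.0284 0 0.0074;0.0026 -0.0284 0 0.0074;0.0026 -0.0284 0 0.0074;0 0 -0.02 0;0 0 -0.012 0"

```text
t: 32.4
eef_pos: [0.4379, 0.05, 0.0659]
tool_rot: [0.0, 0.994, 0.111, -0.001]
contact_force: [-0.4, 0.9, -0.9]
gripper_width: 0.567
```

drive_tool:
  increments: "0 0 0 0;0 0 0 0;0 0 0 0;0 0 0 0"

```text
t: 32.73
eef_pos: [0.4388, 0.0534, 0.0679]
tool_rot: [-0.0, 0.994, 0.114, 0.0]
contact_force: [-0.5, 0.4, -1.1]
gripper_width: 0.568
```

drive_tool:
  increments: "0 -0.0005 -0.005 0;0 0 -0.0045 0;0 0 0 0;0 0 0 0;0 0 0 0"

```text
t: 33.15
eef_pos: [0.4388, 0.0524, 0.058]
tool_rot: [-0.0, 0.994, 0.113, 0.0]
contact_force: [0.6, -0.1, -0.4]
gripper_width: 0.573
```

drive_tool:
  increments: "0 0 0 0;0 0 0 0;0 0 0 0;0 0 0.02 0;0 0 0.04 0;0 0 0.04 0;0 0 0.02 0;0 0 0 0;0 0 0 0;0 0 0 0"
  grip: 0.7

```text
t: 33.98
eef_pos: [0.438, 0.0519, 0.1774]
tool_rot: [0.0, 0.994, 0.113, -0.0]
contact_force: [-0.2, 0.2, 0.2]
gripper_width: 0.702
```

Run:
```python
from h import *
st(); im,c=tiles(save="w23",z=.044);st()
```

```text
t 33.98 p [438.   51.9 177.4] yaw 12.99 F [-0.2  0.2  0.2] w 0.702 q7 -1.78
[322. 227.] [439.6  52.6 111.3  50.3  12.9]
t 34.03 p [437.7  52.  176.9] yaw 13.0 F [-0.1 -0.2  0.3] w 0.703 q7 -1.78
```

View pics/w23.png

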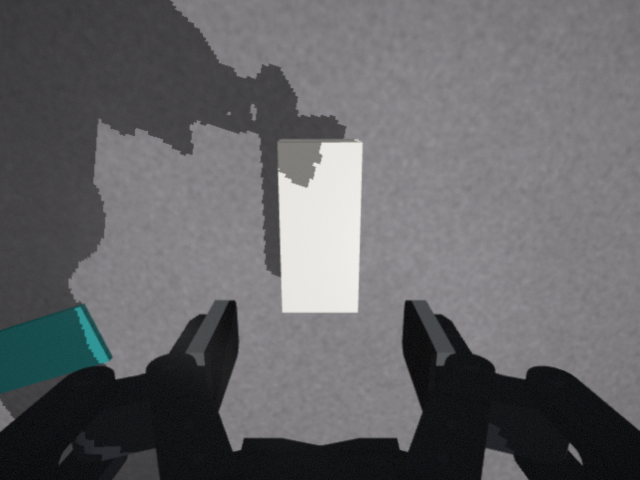

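drive_tool:
  increments: "0.0167 0.028 -0.0075 -0.0061;0.0167 0.028 -0.0075 -0.0061;0.0167 0.028 -0.0075 -0.0061;0.0167 0.028 -0.0075 -0.0061;0.0167 0.028 -0.0075 -0.0061;0.0167 0.028 -0.0075 -0.0061;0.0167 0.028 -0.0075 -0.0061;0.0167 0.028 -0.0075 -0.0061;0.0167 0.028 -0.0075 -0.0061;0.0167 0.028 -0.0075 -0.0061;0 0 0 0;0 0 0 0"

```text
t: 35.03
eef_pos: [0.604, 0.334, 0.0998]
tool_rot: [0.0, 0.996, 0.084, -0.002]
contact_force: [-0.7, 0.4, -0.3]
gripper_width: 0.703
```

Run:
```python
from h import *
snap("wrist");snap("wrist");st(); im,c=tiles(save="w24");st()
```

```text
t 35.13 p [604.6 331.2 101.2] yaw 9.52 F [0.  0.4 0.9] w 0.702 q7 -2.29
[336. 242.] [604.7 329.  110.6  43.7   9.6]
t 35.18 p [605.  330.7 101.8] yaw 9.48 F [-0.   0.1 -0.5] w 0.701 q7 -2.29
```

View pics/w24.png

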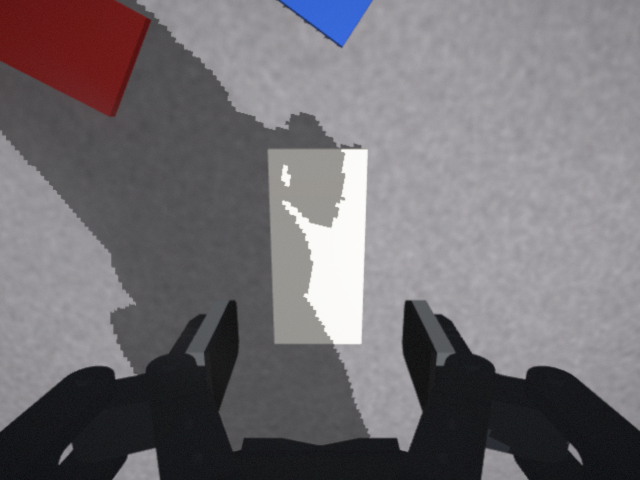

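drive_tool:
  increments: "-0.0003 0.0008 -0.02 0;0 0 -0.025 0;0 0 -0.02 0;0 0 -0.012 0;0 0 -0.004 0;0 0 0 0;0 0 0 0;0 0 0 0"

```text
t: 35.85
eef_pos: [0.6062, 0.3335, 0.0236]
tool_rot: [-0.001, 0.997, 0.083, 0.001]
contact_force: [0.4, 0.1, 0.7]
gripper_width: 0.701
```

Run:
```python
from h import *
c=bot.calibration("wrist");st()
```

```text
t 35.85 p [606.2 333.5  23.6] yaw 9.49 F [0.4 0.1 0.7] w 0.701 q7 -2.33
```

drive_tool:
  increments: "-0.001 -0.001 -0.002 0;0 0 -0.001 0;0 0 0 0;0 0 0 0;0 0 0 0"

```text
t: 36.27
eef_pos: [0.6044, 0.3322, 0.0192]
tool_rot: [-0.0, 0.997, 0.083, 0.0]
contact_force: [-0.8, 0.5, -0.6]
gripper_width: 0.698
```

drive_tool:
  increments: "0 0 0.0005 0;0 0 0 0;0 0 0 0;0 0 0 0;0 0 0 0"
  grip: 0

```text
t: 36.68
eef_pos: [0.6046, 0.3323, 0.0198]
tool_rot: [-0.0, 0.997, 0.083, 0.0]
contact_force: [-0.5, -0.0, 3.1]
gripper_width: 0.568
```

drive_tool:
  increments: "0 0 0.01 0;0 0 0.02 0;0 0 0.03 0;0 0 0.02 0;0 0 0 0;0 0 0 0;0 0 0 0"

```text
t: 37.27
eef_pos: [0.6038, 0.3315, 0.0989]
tool_rot: [0.0, 0.997, 0.083, -0.001]
contact_force: [0.0, 0.1, -1.9]
gripper_width: 0.567
```

Run:
```python
from h import *
im=edge(); cv2.imwrite("pics/w25.png",im[:,:,::-1])
```

```text
t 37.27 p [603.8 331.5  98.9] yaw 9.51 F [ 0.   0.1 -1.9] w 0.567 q7 -2.29
row 169.5 edge 55.33311861121872
```

View pics/w25.png

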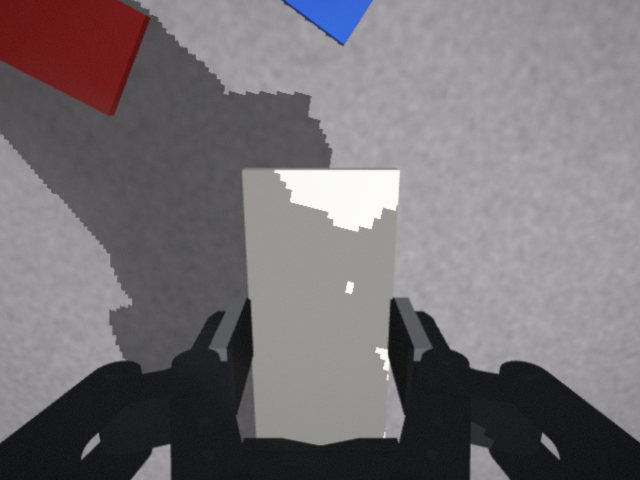

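drive_tool:
  increments: "-0.0165 -0.0279 0 0.0061;-0.0165 -0.0279 0 0.0061;-0.0165 -0.0279 0 0.0061;-0.0165 -0.0279 0 0.0061;-0.0165 -0.0279 0 0.0061;-0.0165 -0.0279 0 0.0061;-0.0165 -0.0279 0 0.0061;-0.0165 -0.0279 0 0.0061;-0.0165 -0.0279 0 0.0061;-0.0165 -0.0279 0 0.0061;0 0 -0.014 0;0 0 -0.012 0"

```text
t: 38.32
eef_pos: [0.4377, 0.0503, 0.0725]
tool_rot: [0.001, 0.994, 0.111, -0.001]
contact_force: [-0.6, 0.1, -0.4]
gripper_width: 0.569
```

drive_tool:
  increments: "0 0 0 0;0 0 0 0;0 0 0 0;0 0 0 0"

```text
t: 38.65
eef_pos: [0.4396, 0.0537, 0.0738]
tool_rot: [-0.0, 0.994, 0.114, 0.0]
contact_force: [-0.8, -0.5, 0.1]
gripper_width: 0.567
```

drive_tool:
  increments: "-0.0003 -0.0006 -0.005 0;0 0 -0.0045 0;0 0 0 0;0 0 0 0;0 0 0 0"

```text
t: 39.07
eef_pos: [0.4389, 0.0526, 0.0638]
tool_rot: [0.0, 0.994, 0.113, -0.0]
contact_force: [0.6, -0.3, -1.9]
gripper_width: 0.567
```

drive_tool:
  increments: "0 0 0 0;0 0 0 0;0 0 0 0;0 0 0.02 0;0 0 0.04 0;0 0 0.04 0;0 0 0.02 0;0 0 0 0;0 0 0 0;0 0 0 0"
  grip: 0.7

```text
t: 39.9
eef_pos: [0.4385, 0.0521, 0.1834]
tool_rot: [0.0, 0.994, 0.113, -0.0]
contact_force: [0.6, -0.0, -0.4]
gripper_width: 0.699
```

Run:
```python
from h import *
st(); im,c=tiles(save="w26",z=.05);st()
im,c=snap("side"); cv2.imwrite("pics/s26.png",cv2.resize(im[230:350,260:400],None,fx=5,fy=5,interpolation=cv2.INTER_CUBIC)[:,:,::-1])
im,c=snap("scene"); cv2.imwrite("pics/sc26.png",cv2.resize(im[180:300,200:400],None,fx=4,fy=4,interpolation=cv2.INTER_CUBIC)[:,:,::-1])
```

```text
t 39.9 p [438.5  52.1 183.4] yaw 12.99 F [ 0.6 -0.  -0.4] w 0.699 q7 -1.79
[321. 227.] [438.9  52.5 109.   50.3  12.9]
t 39.95 p [438.1  52.2 183. ] yaw 13.0 F [ 0.8  0.1 -0.4] w 0.698 q7 -1.79
```

View pics/s26.png

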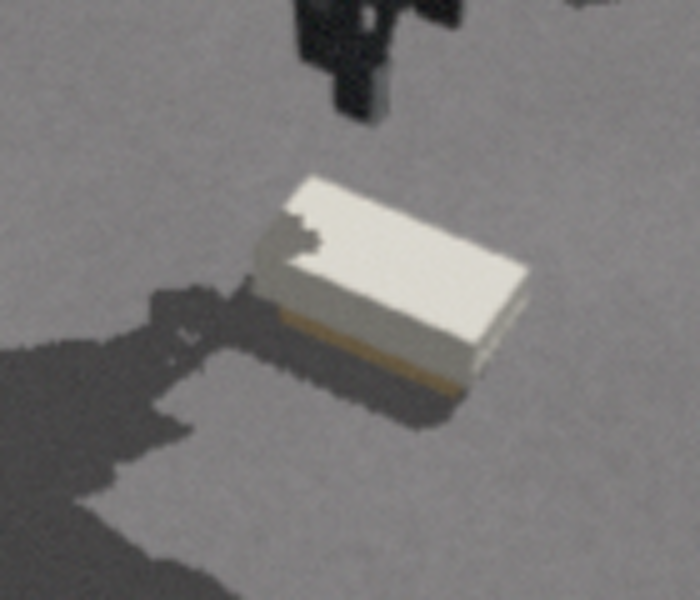

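View pics/sc26.png

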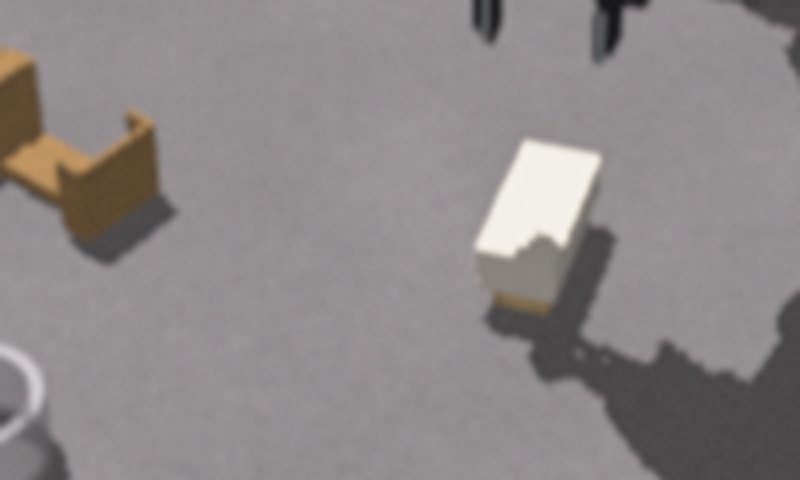

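All five tiles are stacked at about (439, 53), yaw 13°. Now I'll grip the whole pile.

drive_tool:
  increments: "0.0008 0.0005 -0.025 0;0 0 -0.03 0;0 0 -0.03 0;0 0 -0.03 0;0 0 -0.02 0;0 0 -0.008 0;0 0 -0.002 0;0 0 0 0;0 0 0 0;0 0 0 0"

```text
t: 40.88
eef_pos: [0.4407, 0.0532, 0.0401]
tool_rot: [0.0, 0.994, 0.113, 0.001]
contact_force: [-0.6, 0.4, -0.1]
gripper_width: 0.693
```

Run:
```python
from h import *
st(); snap("wrist","w27")
```

```text
t 40.88 p [440.7  53.2  40.1] yaw 12.99 F [-0.6  0.4 -0.1] w 0.693 q7 -2.04
```

View pics/w27.png

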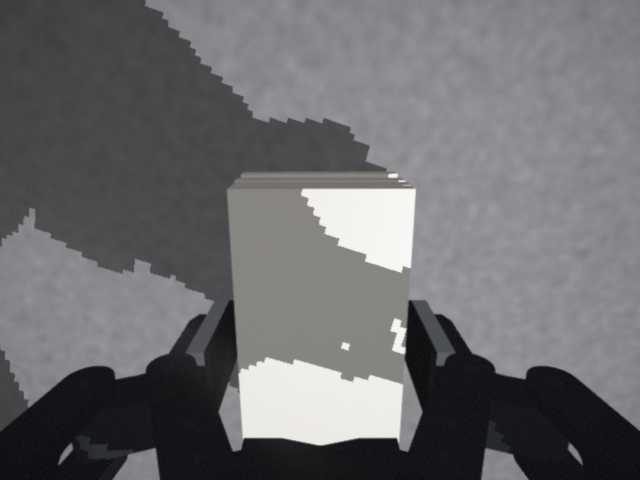

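drive_tool:
  increments: "-0.0008 -0.0003 -0.003 0;0 0 0 0;0 0 0 0;0 0 0 0"

```text
t: 41.27
eef_pos: [0.4391, 0.0526, 0.0362]
tool_rot: [0.0, 0.994, 0.113, 0.0]
contact_force: [-0.2, 0.6, -0.6]
gripper_width: 0.702
```

drive_tool:
  increments: "0 0 0 0;0 0 0 0;0 0 0 0;0 0 0 0;0 0 0 0;0 0 0 0"
  grip: 0
  squeeze: 60

```text
t: 41.77
eef_pos: [0.4391, 0.0528, 0.0363]
tool_rot: [0.0, 0.994, 0.113, 0.0]
contact_force: [-0.4, -0.1, 4.9]
gripper_width: 0.579
```

drive_tool:
  increments: "0 0 0.01 0;0 0 0.02 0;0 0 0.03 0;0 0 0.03 0;0 0 0.03 0;0 0 0.01 0;0 0 0 0;0 0 0 0;0 0 0 0"

```text
t: 42.52
eef_pos: [0.4378, 0.0522, 0.1645]
tool_rot: [0.0, 0.994, 0.113, -0.001]
contact_force: [-0.2, 0.1, -3.1]
gripper_width: 0.58
```

Run:
```python
from h import *
st(); snap("wrist","w28")
im,c=snap("side"); cv2.imwrite("pics/s28.png",cv2.resize(im[180:340,240:440],None,fx=4,fy=3.7,interpolation=cv2.INTER_CUBIC)[:,:,::-1])
```

```text
t 42.52 p [437.8  52.2 164.5] yaw 13.0 F [-0.2  0.1 -3.1] w 0.58 q7 -1.82
```

View pics/s28.png

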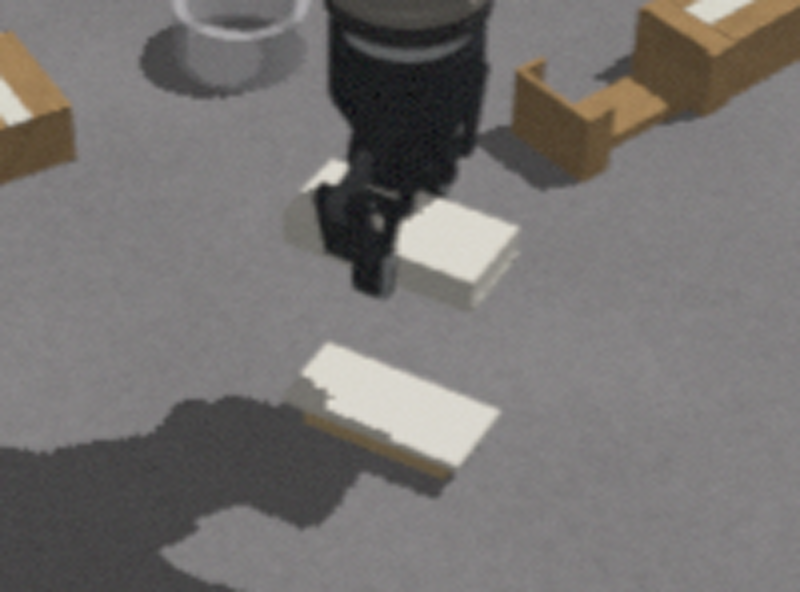

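View pics/w28.png

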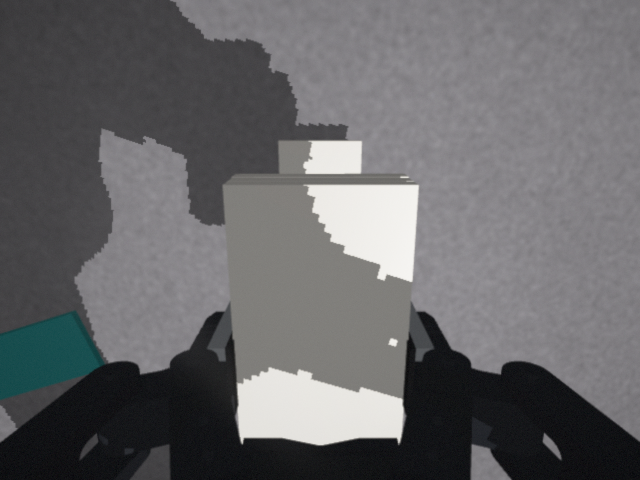

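The bottom tile stayed on the block and the other four came up. I'll set them back and grip lower and harder.

drive_tool:
  increments: "0 0 -0.03 0;0 0 -0.03 0;0 0 -0.03 0;0 0 -0.02 0;0 0 -0.01 0;0 0 0 0;0 0 -0.006 0;0 0 -0.0025 0;0 0 0 0;0 0 0 0;0 0 0 0"

```text
t: 43.53
eef_pos: [0.4395, 0.0527, 0.0382]
tool_rot: [0.0, 0.994, 0.113, 0.001]
contact_force: [-0.5, 1.0, -3.6]
gripper_width: 0.578
```

Run:
```python
from h import *
st(); snap("wrist","w29")
im,c=snap("side"); cv2.imwrite("pics/s29.png",cv2.resize(im[210:340,260:420],None,fx=5,fy=4.5,interpolation=cv2.INTER_CUBIC)[:,:,::-1])
```

```text
t 43.53 p [439.5  52.7  38.2] yaw 12.99 F [-0.5  1.  -3.6] w 0.578 q7 -2.05
```

View pics/s29.png

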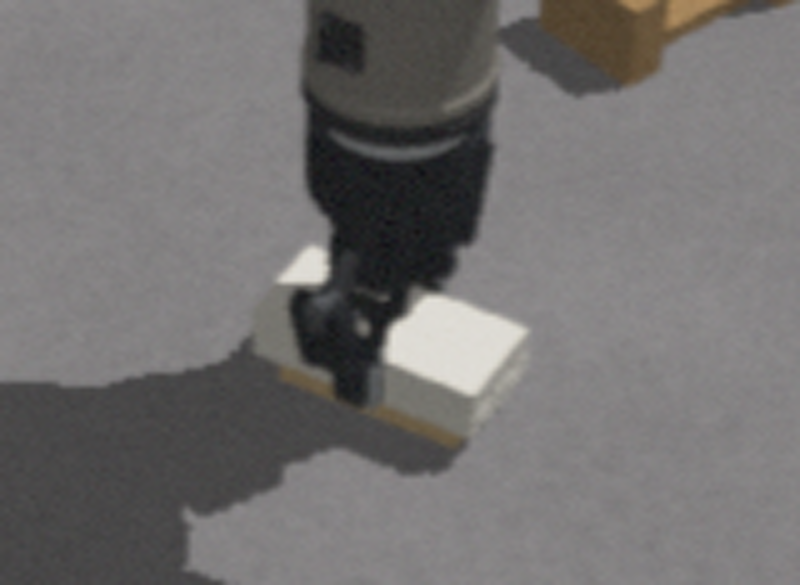

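View pics/w29.png

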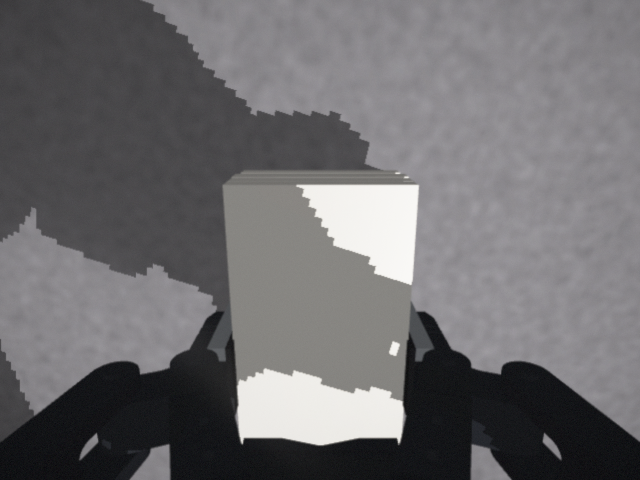

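drive_tool:
  increments: "0 0 -0.0018 0;0 0 0 0;0 0 0 0"

```text
t: 43.88
eef_pos: [0.4396, 0.0527, 0.0363]
tool_rot: [0.0, 0.994, 0.113, 0.001]
contact_force: [-1.5, -0.4, 4.5]
gripper_width: 0.578
```

drive_tool:
  increments: "0 0 0 0;0 0 0 0;0 0 0 0;0 0 -0.003 0;0 0 -0.0025 0;0 0 0 0;0 0 0 0"
  grip: 0.68

```text
t: 44.47
eef_pos: [0.4388, 0.0527, 0.0299]
tool_rot: [-0.0, 0.994, 0.113, -0.0]
contact_force: [0.1, -0.6, 0.6]
gripper_width: 0.68
```

drive_tool:
  increments: "0 0 0 0;0 0 0 0;0 0 0 0;0 0 0 0;0 0 0 0;0 0 0 0;0 0 0 0"
  grip: 0
  squeeze: 110

```text
t: 45.05
eef_pos: [0.4389, 0.0527, 0.0304]
tool_rot: [0.0, 0.994, 0.113, -0.0]
contact_force: [-2.1, -0.3, 4.9]
gripper_width: 0.57
```

Run:
```python
from h import *
st(); snap("wrist","w30")
```

```text
t 45.05 p [438.9  52.7  30.4] yaw 13.01 F [-2.1 -0.3  4.9] w 0.57 q7 -2.06
```

View pics/w30.png

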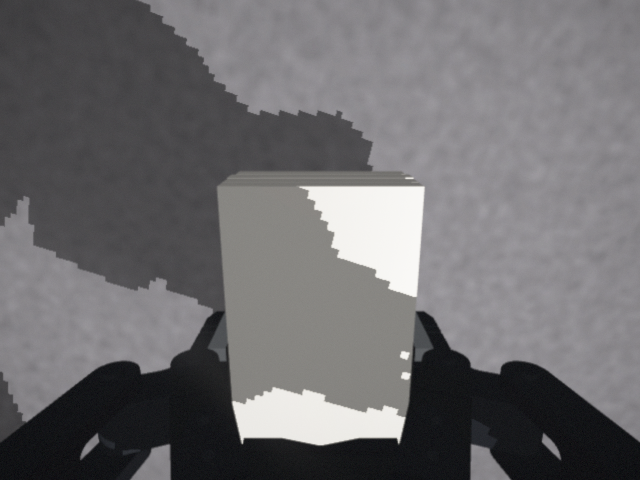

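drive_tool:
  increments: "0 0 0.005 0;0 0 0.01 0;0 0 0.02 0;0 0 0.02 0;0 0 0 0;0 0 0 0;0 0 0 0"

```text
t: 45.68
eef_pos: [0.4386, 0.0523, 0.0849]
tool_rot: [0.0, 0.994, 0.113, -0.0]
contact_force: [0.7, -0.5, -3.4]
gripper_width: 0.571
```

Run:
```python
from h import *
st(); 
im,c=snap("side"); cv2.imwrite("pics/s31.png",cv2.resize(im[210:340,260:420],None,fx=5,fy=4.5,interpolation=cv2.INTER_CUBIC)[:,:,::-1])
im,c=snap("scene"); cv2.imwrite("pics/sc31.png",cv2.resize(im[180:300,200:400],None,fx=4,fy=4,interpolation=cv2.INTER_CUBIC)[:,:,::-1])
```

```text
t 45.68 p [438.6  52.3  84.9] yaw 12.98 F [ 0.7 -0.5 -3.4] w 0.571 q7 -1.96
```

View pics/s31.png

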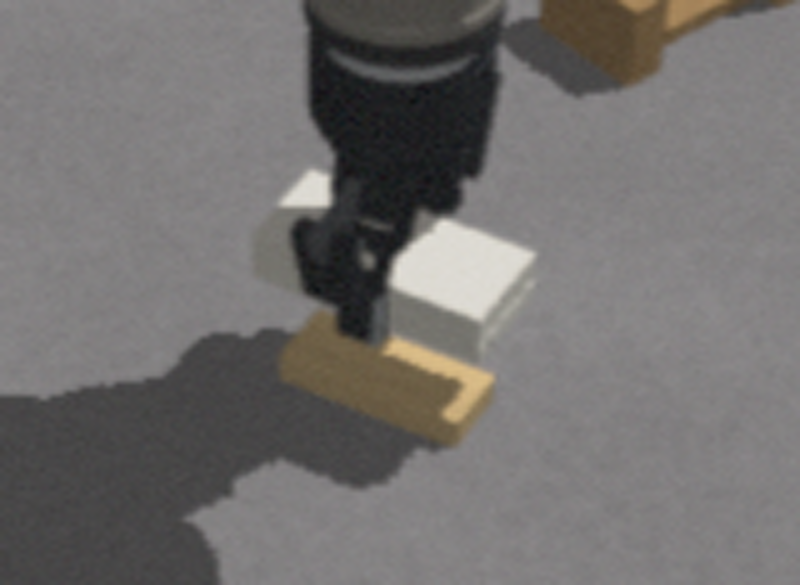

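View pics/sc31.png

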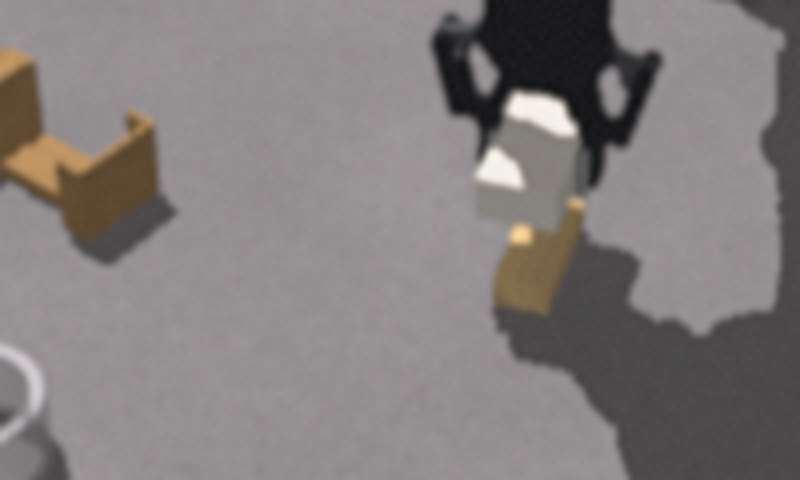

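All five tiles are in the grip. I'll carry them over to the far end of the taped carton, whose fixed edge can turn the pile in the grip.

drive_tool:
  increments: "0.0025 -0.005 0.02 0.1024;0.0025 -0.015 0.02 0.1024;0.0025 -0.0229 0.02 0.1024;0.0025 -0.0229 0.015 0.1024;0.0025 -0.0229 0 0.1024;0.0025 -0.0229 0 0.1024;0.0025 -0.0229 0 0.1024;0.0025 -0.0229 0 0.1024;0.0025 -0.0229 0 0.1024;0.0025 -0.0229 0 0.1024;0.0025 -0.0229 0 0.1024;0.0025 -0.0229 0 0.1024"

```text
t: 46.78
eef_pos: [0.4683, -0.1973, 0.159]
tool_rot: [-0.001, 0.745, 0.667, -0.0]
contact_force: [1.3, -0.1, -3.6]
gripper_width: 0.573
```

Run:
```python
from h import *
snap("wrist");st(); snap("wrist","w32");st()
```

```text
t 46.83 p [ 468.4 -203.1  158.7] yaw 83.75 F [ 1.1 -6.4 -2.9] w 0.574 q7 -0.2
t 46.88 p [ 468.1 -200.7  158.6] yaw 83.23 F [-0.3 -0.4 -3.7] w 0.577 q7 -0.21
```

View pics/w32.png

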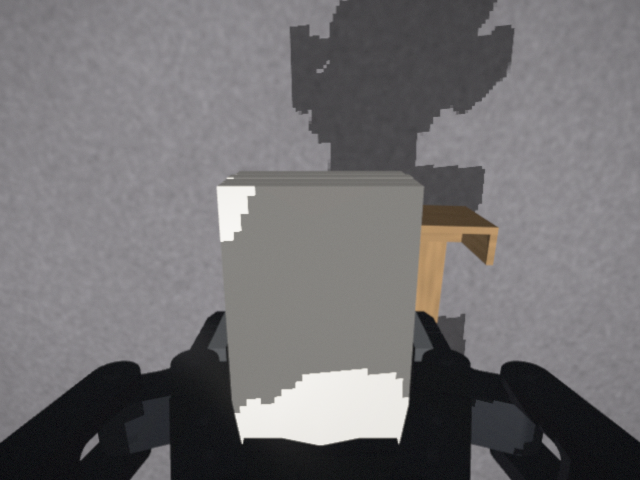

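drive_tool:
  increments: "0.0025 -0.0249 0 0;0.0025 -0.0249 0 0;0.0025 -0.0249 0 0;0.0025 -0.0249 0 0;0.0025 -0.0249 0 0;0.0025 -0.0249 0 0;0.0025 -0.0249 0 0;0.0025 -0.0249 0 0;0.0025 -0.0249 -0.01 0;0.0025 -0.0249 -0.01 0;0.0025 -0.0249 -0.01 0;0.0025 -0.0249 -0.01 0"

```text
t: 47.88
eef_pos: [0.4986, -0.4953, 0.1179]
tool_rot: [-0.001, 0.747, 0.665, -0.0]
contact_force: [0.0, -0.7, -2.7]
gripper_width: 0.575
```

drive_tool:
  increments: "0 0 0 0;0 0 0 0;0 0 0 0;0 0 0 0"
  squeeze: 70

```text
t: 48.22
eef_pos: [0.4997, -0.4931, 0.12]
tool_rot: [-0.001, 0.746, 0.666, 0.0]
contact_force: [-0.1, 0.8, -3.6]
gripper_width: 0.571
```

Run:
```python
from h import *
st()
im,c=snap("side"); cv2.imwrite("pics/s33.png",cv2.resize(im[60:260,360:600],None,fx=3.3,fy=3,interpolation=cv2.INTER_CUBIC)[:,:,::-1])
im,c=snap("scene"); cv2.imwrite("pics/sc33.png",cv2.resize(im[100:280,100:340],None,fx=3.3,fy=3.3,interpolation=cv2.INTER_CUBIC)[:,:,::-1])
```

```text
t 48.22 p [ 499.7 -493.1  120. ] yaw 83.52 F [-0.1  0.8 -3.6] w 0.571 q7 0.2
```

View pics/s33.png

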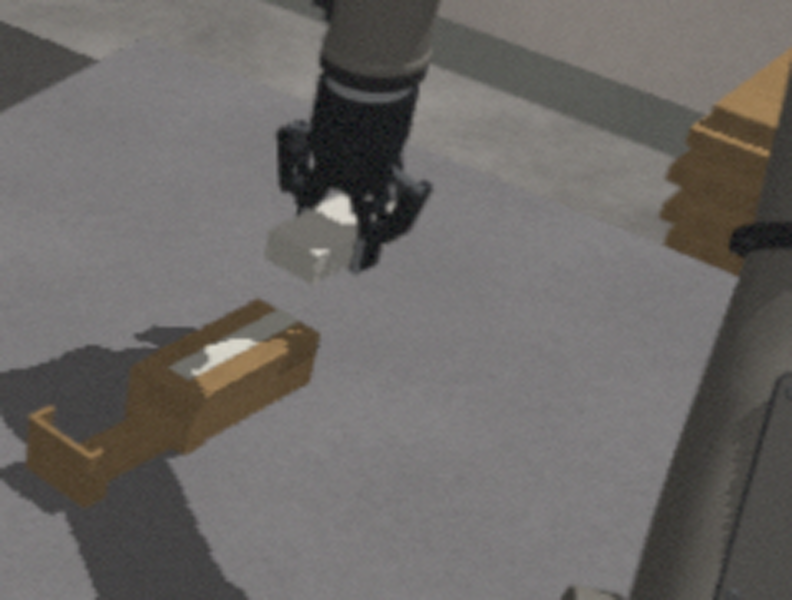

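View pics/sc33.png

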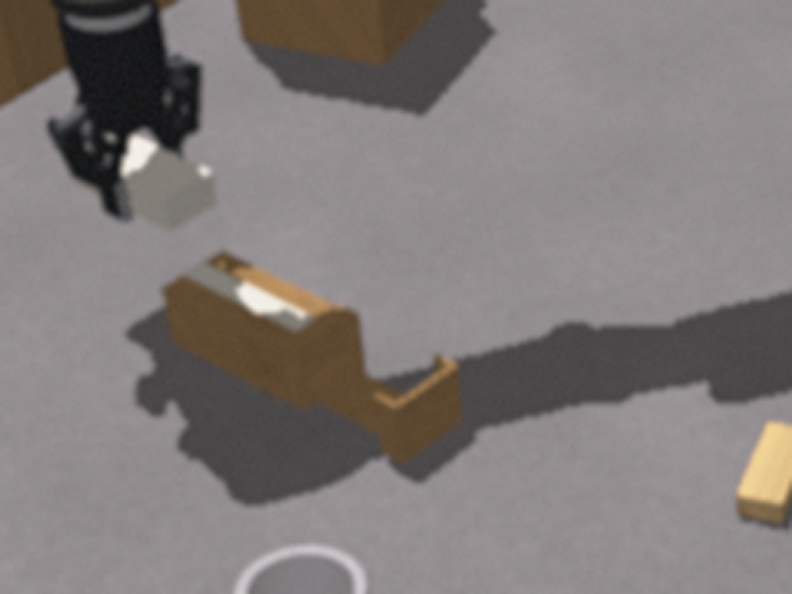

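drive_tool:
  increments: "-0.001 -0.004 -0.01 0;0 0 -0.015 0;0 0 -0.015 0;0 0 -0.01 0;0 0 0 0;0 0 0 0;0 0 0 0"

```text
t: 48.9
eef_pos: [0.4982, -0.4988, 0.0701]
tool_rot: [-0.0, 0.746, 0.665, 0.0]
contact_force: [-0.1, 0.0, -3.3]
gripper_width: 0.574
```

drive_tool:
  increments: "0 0 -0.004 0;0 0 -0.004 0;0 0 0 0;0 0 0 0"

```text
t: 49.23
eef_pos: [0.4989, -0.4999, 0.0643]
tool_rot: [0.001, 0.747, 0.665, 0.0]
contact_force: [-2.5, -0.0, 6.0]
gripper_width: 0.573
```

Run:
```python
from h import *
st()
snap("wrist","w34")
im,c=snap("side"); cv2.imwrite("pics/s34.png",cv2.resize(im[90:230,400:560],None,fx=5,fy=4.2,interpolation=cv2.INTER_CUBIC)[:,:,::-1])
```

```text
t 49.23 p [ 498.9 -499.9   64.3] yaw 83.38 F [-2.5 -0.   6. ] w 0.573 q7 0.18
```

View pics/s34.png

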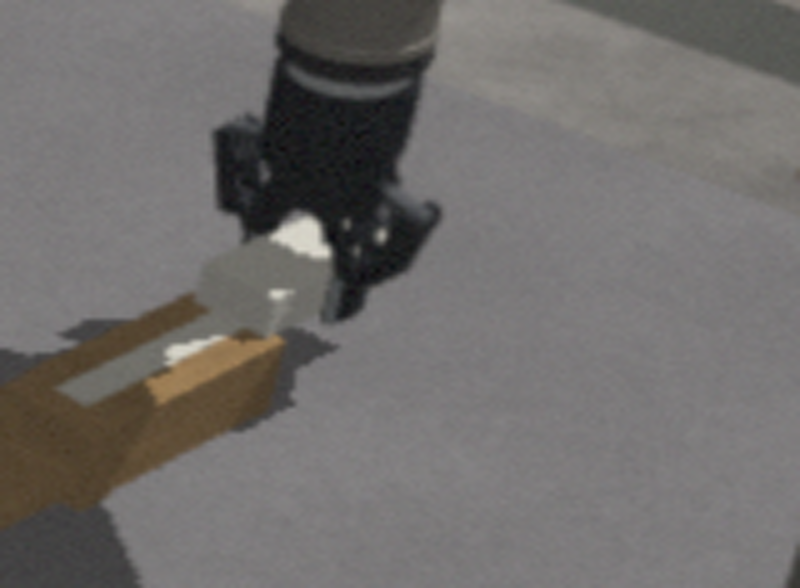

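View pics/w34.png

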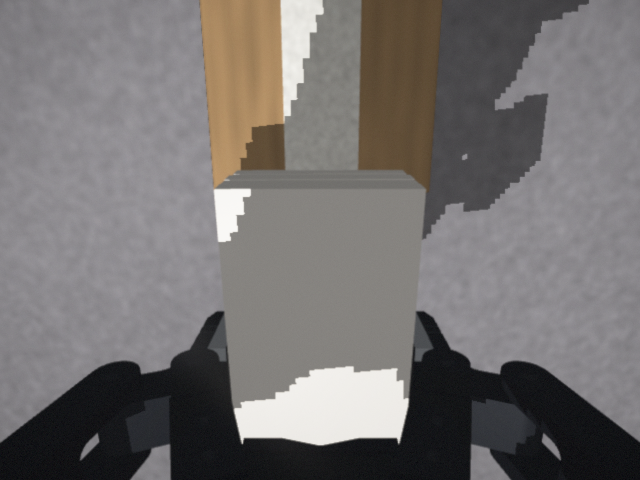

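Contact has begun at 64 mm TCP height (Fz rising by about 9 N). Pressing on in small steps.

drive_tool:
  increments: "0 0 -0.002 0;0 0 -0.002 0;0 0 0 0;0 0 0 0"

```text
t: 49.67
eef_pos: [0.4989, -0.5004, 0.0615]
tool_rot: [0.002, 0.747, 0.665, -0.0]
contact_force: [-3.6, 0.8, 13.7]
gripper_width: 0.571
```

drive_tool:
  increments: "0 0 -0.002 0;0 0 -0.002 0;0 0 0 0;0 0 0 0"

```text
t: 50.0
eef_pos: [0.4989, -0.5009, 0.0576]
tool_rot: [0.002, 0.747, 0.665, -0.0]
contact_force: [-4.9, -0.7, 13.5]
gripper_width: 0.576
```

Run:
```python
from h import *
st()
snap("wrist","w35")
```

```text
t 50.0 p [ 498.9 -500.9   57.6] yaw 83.34 F [-4.9 -0.7 13.5] w 0.576 q7 0.17
```

View pics/w35.png

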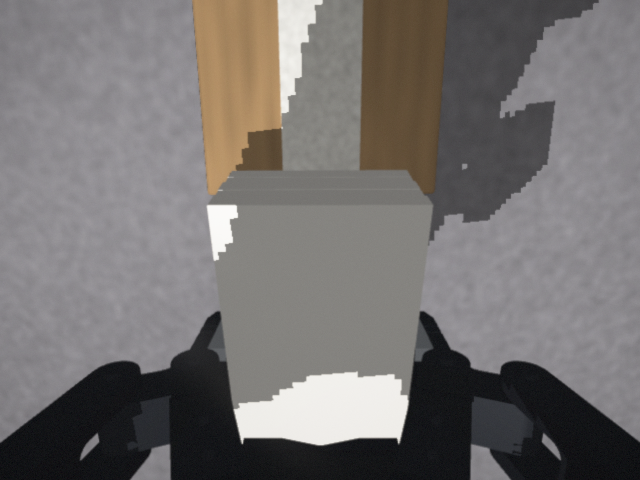

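drive_tool:
  increments: "0 0 -0.002 0;0 0 -0.002 0;0 0 -0.002 0;0 0 -0.002 0;0 0 0 0;0 0 0 0"

```text
t: 50.55
eef_pos: [0.499, -0.501, 0.0496]
tool_rot: [0.002, 0.747, 0.665, -0.0]
contact_force: [-4.2, -0.7, 13.7]
gripper_width: 0.575
```

drive_tool:
  increments: "0 0 -0.002 0;0 0 -0.002 0;0 0 0 0;0 0 0 0"

```text
t: 50.88
eef_pos: [0.4993, -0.5009, 0.0457]
tool_rot: [0.002, 0.747, 0.665, -0.0]
contact_force: [-2.8, -0.2, 12.4]
gripper_width: 0.577
```

Run:
```python
from h import *
st()
snap("wrist","w36")
im,c=snap("side"); cv2.imwrite("pics/s36.png",cv2.resize(im[90:230,400:560],None,fx=5,fy=4.2,interpolation=cv2.INTER_CUBIC)[:,:,::-1])
```

```text
t 50.88 p [ 499.3 -500.9   45.7] yaw 83.35 F [-2.8 -0.2 12.4] w 0.577 q7 0.17
```

View pics/w36.png

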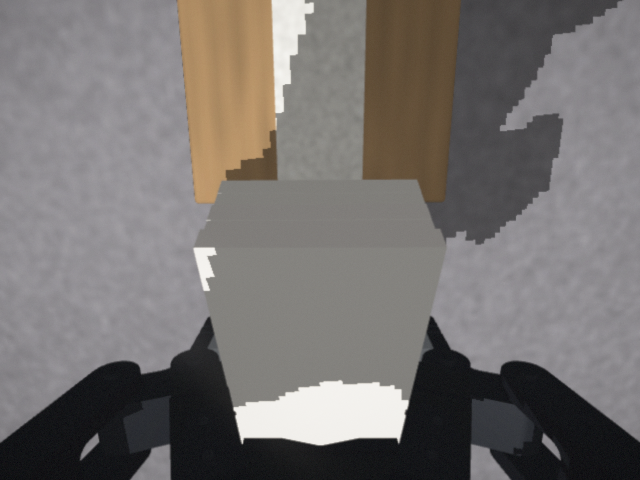

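View pics/s36.png

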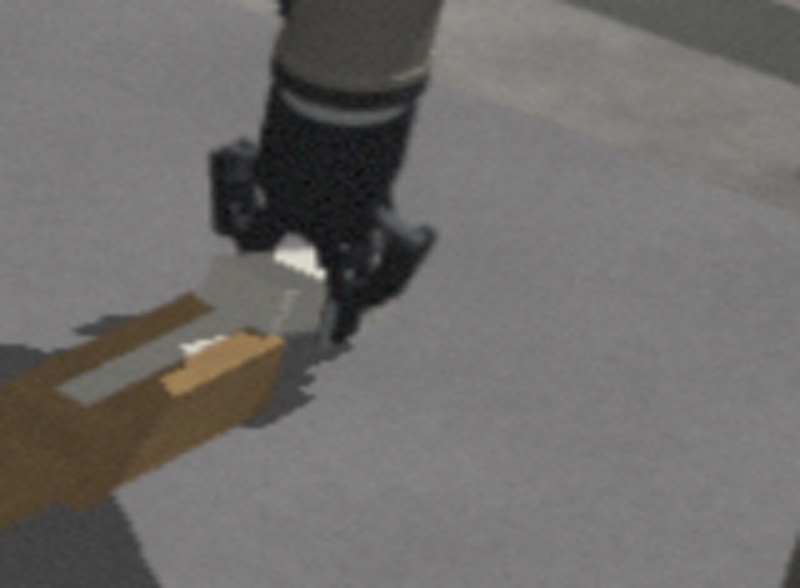

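```bash
cat >> h.py <<'E'
def endface(top,bot):
    "top=(xl,xr,row), bot=(xl,xr,row): pile end-face edges in wrist view, each 50 mm wide; gives tool-frame coords (along tool x, up) from TCP in mm"
    c=bot_.calibration("wrist"); p=bot_.get_obs()['eef_pos']; a=np.radians(yaw()); T=c['camera_from_world']; out=[]
    for xl,xr,r in (top,bot):
        u=cv2.undistortPoints(np.array([[[xl,r]],[[xr,r]]],float),K(c),np.array(c['distortion'])).reshape(-1,2)
        d=.05/abs(u[1,0]-u[0,0]); pc=np.r_[u.mean(0)*d,d]; w=T[:3,:3].T@(pc-T[:3,3])-p
        out.append((1000*(w[0]*np.cos(a)+w[1]*np.sin(a)),1000*w[2]))
    out=np.array(out); v=out[0]-out[1]; print(out.round(1),'len',np.hypot(*v).round(1),'tilt',np.degrees(np.arctan2(-v[0],v[1])).round(1)); return out
bot_=bot
E
python3 - <<'E'
from h import *
st(); endface((194,444,247.5),(220,418,180.5))
E
```

```text
t 50.98 p [ 499.3 -500.9   45.7] yaw 83.34 F [-3.7 -0.3 12.9] w 0.57 q7 0.17
[[47.2 40.4]
 [56.6 14.4]] len 27.6 tilt 19.8
```

The pile has turned to about 22° in the grip, as one block. I'll raise it and look at the carton from the side before inserting.

drive_tool:
  increments: "0 0 0.01 0;0 0 0.02 0;0 0 0.03 0;-0.008 0.01 0.03 0;-0.009 0.0286 0.03 0;-0.0095 0.0286 0.02 0;-0.0095 0.0286 0.004 0;-0.0095 0.0286 0 0;-0.0095 0.0286 0 0;-0.0095 0.0286 0 0;-0.0095 0.0286 0 0;0 0.0286 0 0"

```text
t: 51.98
eef_pos: [0.4216, -0.2595, 0.1855]
tool_rot: [-0.001, 0.747, 0.665, -0.001]
contact_force: [0.8, 0.5, -3.4]
gripper_width: 0.571
```

drive_tool:
  increments: "0 0 0 0;0 0 0 0;0 0 0 0;0 0 0 0;0 0 0 0"

```text
t: 52.4
eef_pos: [0.4242, -0.2618, 0.1856]
tool_rot: [0.0, 0.747, 0.665, 0.0]
contact_force: [0.5, -0.5, -4.5]
gripper_width: 0.576
```

Run:
```python
from h import *
import pickle
st()
im,c=snap("wrist","w37"); st(); pickle.dump((im,c),open("w37.pkl","wb"))
im,c=snap("side"); cv2.imwrite("pics/s37.png",cv2.resize(im[120:280,340:540],None,fx=4,fy=3.7,interpolation=cv2.INTER_CUBIC)[:,:,::-1])
```

```text
t 52.4 p [ 424.2 -261.8  185.6] yaw 83.32 F [ 0.5 -0.5 -4.5] w 0.576 q7 -0.01
t 52.45 p [ 424.1 -261.6  185.6] yaw 83.33 F [ 0.2 -0.2 -3.2] w 0.574 q7 -0.01
```

View pics/w37.png

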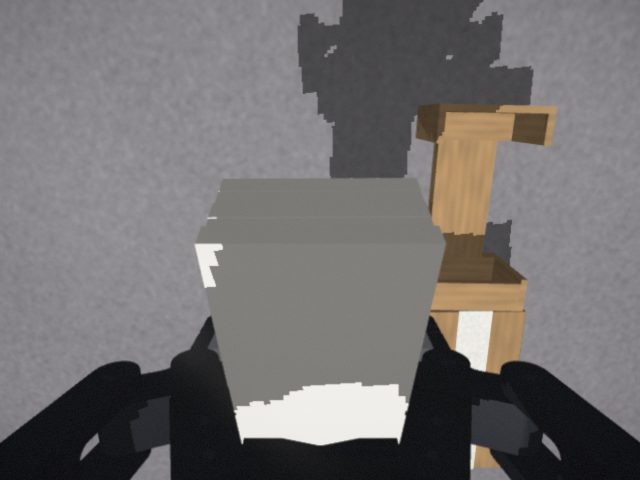

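View pics/s37.png

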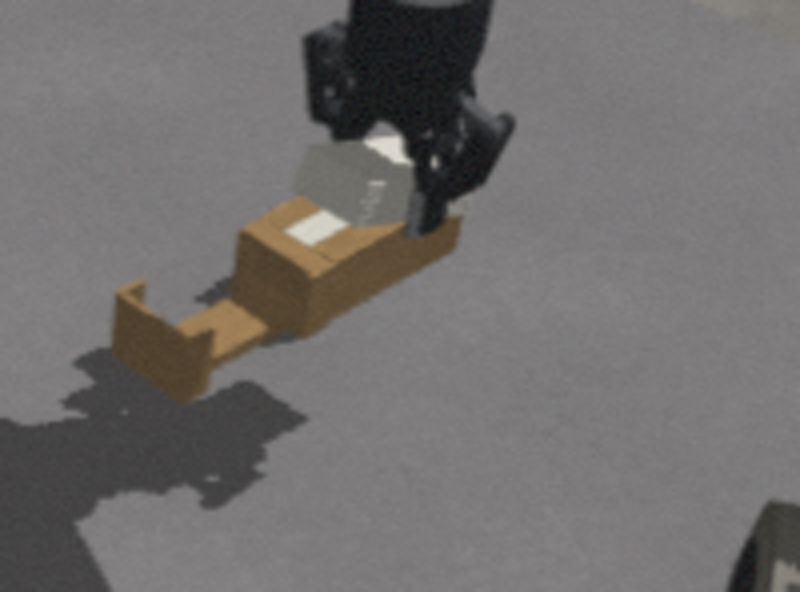

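Run:
```python
import pickle,cv2
im,c=pickle.load(open("w37.pkl","rb"))
cv2.imwrite("pics/w37c.png",cv2.resize(im[90:330,400:580],None,fx=3.5,fy=2.5,interpolation=cv2.INTER_CUBIC)[:,:,::-1])
```

```text
(no output)
```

View pics/w37c.png

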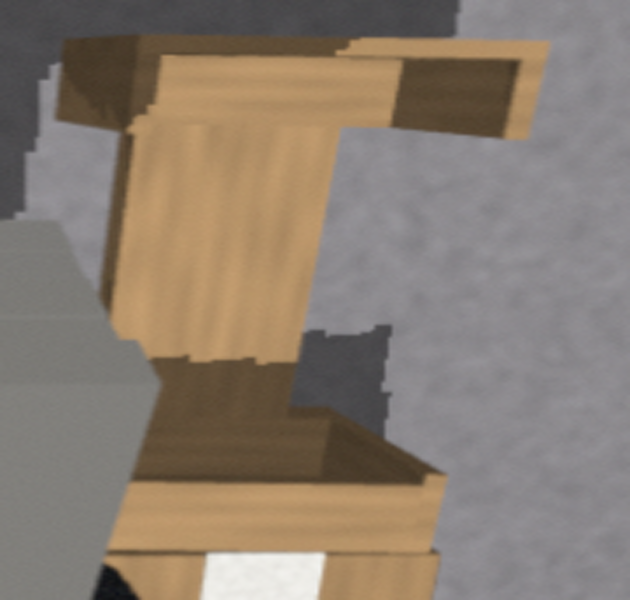

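Run:
```python
from h import *
import pickle
im,c=pickle.load(open("w37.pkl","rb"))
A=p2w([(400+x/3.5,90+y/2.5) for x,y in [(137,36),(550,42),(435,550),(437,553),(125,483),(420,484)]],c,.056)*1000
print(A.round(1))
L,R,F=A[0,:2],A[1,:2],A[2,:2]
v=F-R; print('angle',np.degrees(np.arctan2(v[1],v[0])),np.hypot(*v),'width',np.hypot(*(R-L)))
u=v/np.hypot(*v); C=(L+R)/2+u*64; print('centre',C)
f=np.array([511.2,-388.6]);a=np.radians(-96.6);print('full-based target',f-128*np.array([np.cos(a),np.sin(a)]))
```

```text
[[ 500.  -192.4   56. ]
 [ 566.9 -201.3   56. ]
 [ 550.8 -327.4   56. ]
 [ 551.2 -328.3   56. ]
 [ 493.8 -301.6   56. ]
 [ 547.6 -308.2   56. ]]
angle -97.25986538177129 127.09454939147618 width 67.49963030023021
centre [ 525.34799709 -260.31082558]
full-based target [ 525.91195526 -261.448286  ]
```

Run:
```python
from h import *
st(); endface((196,444,243),(222,416.5,179))
endface((196,444,243),(211,434,217))
```

```text
t 52.5 p [ 424.1 -261.4  185.5] yaw 83.34 F [-0.6  0.1 -4.4] w 0.575 q7 -0.01
[[47.7 39.7]
 [56.6 12.6]] len 28.5 tilt 18.2
[[47.7 39.7]
 [50.5 28.9]] len 11.1 tilt 14.4
```

drive_tool:
  increments: "0.0172 0.0028 -0.008 -0.001;0.0172 0.0028 -0.008 -0.001;0.0172 0.0028 -0.008 -0.001;0.0172 0.0028 -0.008 -0.001;0.0172 0.0028 -0.01 -0.001;0.0172 0.0029 -0.013 -0.001;0 0 -0.01 0;0 0 0 0;0 0 0 0;0 0 0 0;0 0 0 0"

```text
t: 53.42
eef_pos: [0.527, -0.2446, 0.1214]
tool_rot: [0.0, 0.749, 0.663, -0.0]
contact_force: [1.0, 0.4, -4.0]
gripper_width: 0.572
```

Run:
```python
from h import *
st()
im,c=snap("wrist","w38"); 
im,c=snap("side"); cv2.imwrite("pics/s38.png",cv2.resize(im[120:280,340:540],None,fx=4,fy=3.7,interpolation=cv2.INTER_CUBIC)[:,:,::-1])
```

```text
t 53.42 p [ 527.  -244.6  121.4] yaw 83.01 F [ 1.   0.4 -4. ] w 0.572 q7 -0.22
```

View pics/w38.png

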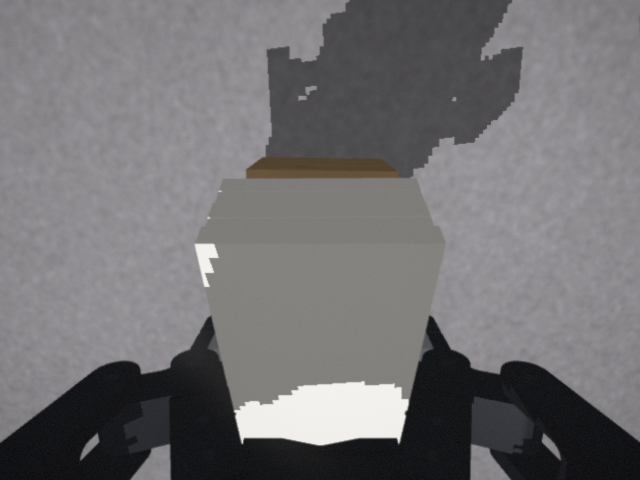

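View pics/s38.png

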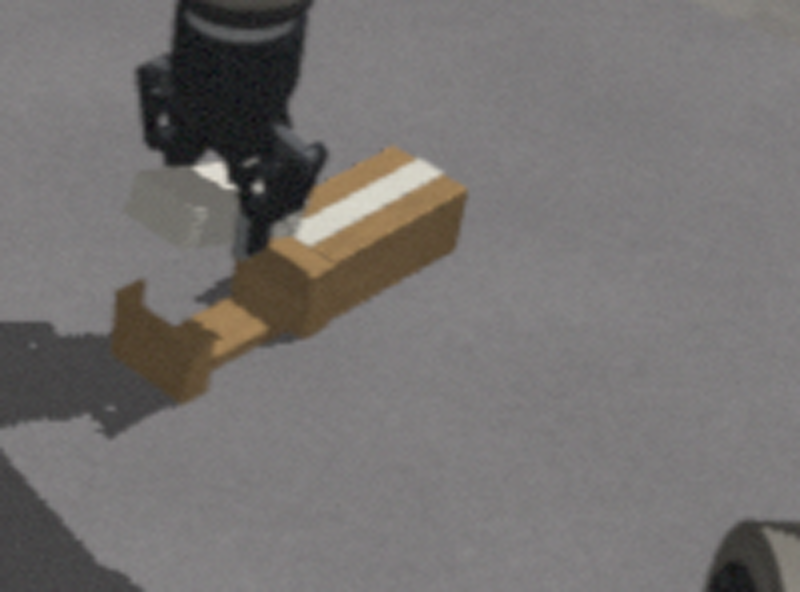

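drive_tool:
  increments: "0 0 -0.012 0;0 0 -0.015 0;0 0 -0.012 0;0 0 -0.01 0;0 0 -0.005 0;0 0 0 0;0 0 0 0;0 0 0 0"

```text
t: 54.18
eef_pos: [0.5279, -0.2438, 0.067]
tool_rot: [0.0, 0.749, 0.663, 0.0]
contact_force: [0.6, -0.1, -3.8]
gripper_width: 0.574
```

Run:
```python
from h import *
st()
im,c=snap("side"); cv2.imwrite("pics/s39.png",cv2.resize(im[140:260,350:500],None,fx=5,fy=4.7,interpolation=cv2.INTER_CUBIC)[:,:,::-1])
im,c=snap("scene"); cv2.imwrite("pics/sc39.png",cv2.resize(im[140:280,140:300],None,fx=4.7,fy=4.2,interpolation=cv2.INTER_CUBIC)[:,:,::-1])
```

```text
t 54.18 p [ 527.9 -243.8   67. ] yaw 83.08 F [ 0.6 -0.1 -3.8] w 0.574 q7 -0.27
```

View pics/s39.png

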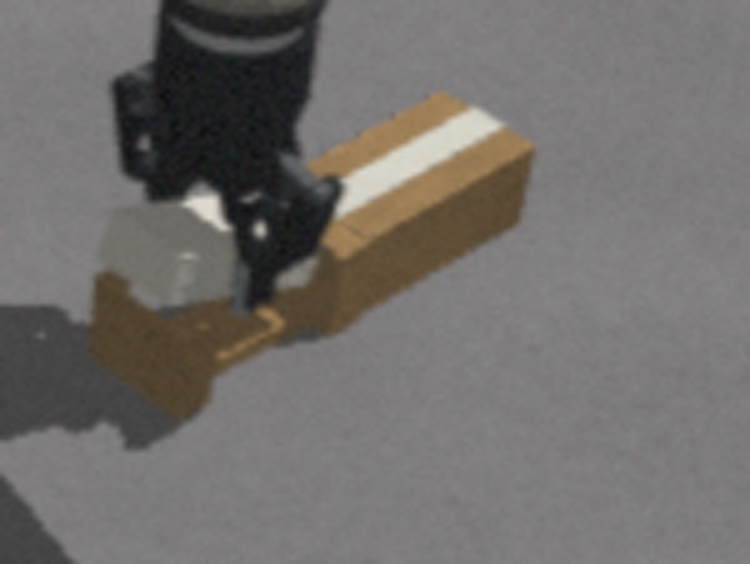

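View pics/sc39.png

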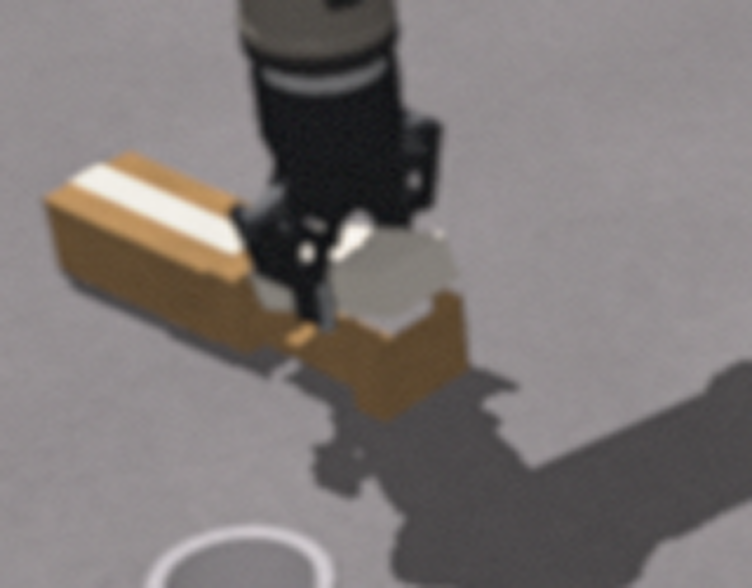

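drive_tool:
  increments: "-0.0005 -0.0007 -0.004 0;0 0 -0.004 0;0 0 0 0;0 0 0 0;0 0 -0.003 0;0 0 -0.003 0;0 0 0 0;0 0 0 0"

```text
t: 54.95
eef_pos: [0.5267, -0.2445, 0.0524]
tool_rot: [-0.0, 0.749, 0.663, -0.0]
contact_force: [-1.1, -0.1, -4.4]
gripper_width: 0.572
```

drive_tool:
  increments: "-0.0002 -0.002 -0.0007 0;-0.0003 -0.002 -0.0007 0;-0.0002 -0.002 -0.0008 0;-0.0003 -0.002 -0.0007 0;0 0 0 0;0 0 0 0"

```text
t: 55.45
eef_pos: [0.5257, -0.2529, 0.0497]
tool_rot: [-0.0, 0.749, 0.663, -0.0]
contact_force: [0.6, -0.4, -3.8]
gripper_width: 0.575
```

drive_tool:
  increments: "-0.0002 -0.002 -0.0007 0;-0.0003 -0.002 -0.0007 0;-0.0002 -0.002 -0.0008 0;0 0 0 0;0 0 0 0"

```text
t: 55.87
eef_pos: [0.5251, -0.2588, 0.0475]
tool_rot: [-0.0, 0.749, 0.663, -0.0]
contact_force: [-0.3, -0.3, -4.3]
gripper_width: 0.575
```

Run:
```python
from h import *
st()
im,c=snap("wrist","w40")
im,c=snap("side"); cv2.imwrite("pics/s40.png",cv2.resize(im[140:260,350:500],None,fx=5,fy=4.7,interpolation=cv2.INTER_CUBIC)[:,:,::-1])
im,c=snap("scene"); cv2.imwrite("pics/sc40.png",cv2.resize(im[140:280,140:300],None,fx=4.7,fy=4.2,interpolation=cv2.INTER_CUBIC)[:,:,::-1])
```

```text
t 55.87 p [ 525.1 -258.8   47.5] yaw 83.04 F [-0.3 -0.3 -4.3] w 0.575 q7 -0.27
```

View pics/s40.png

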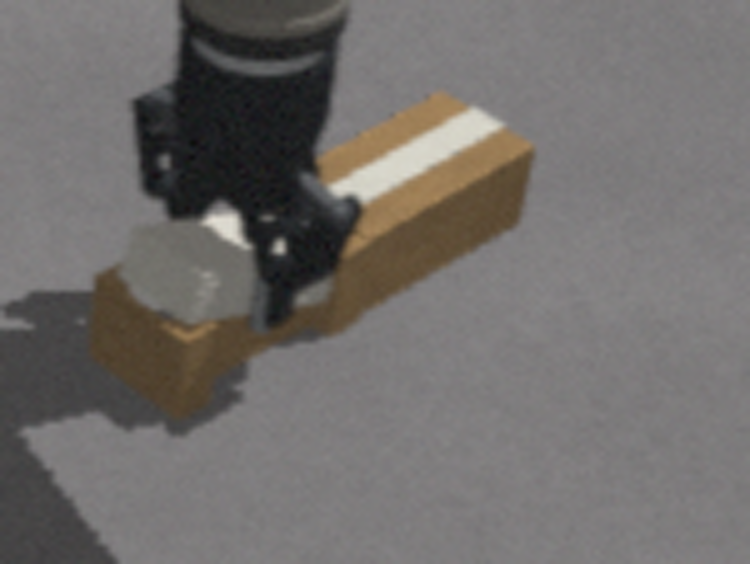

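View pics/sc40.png

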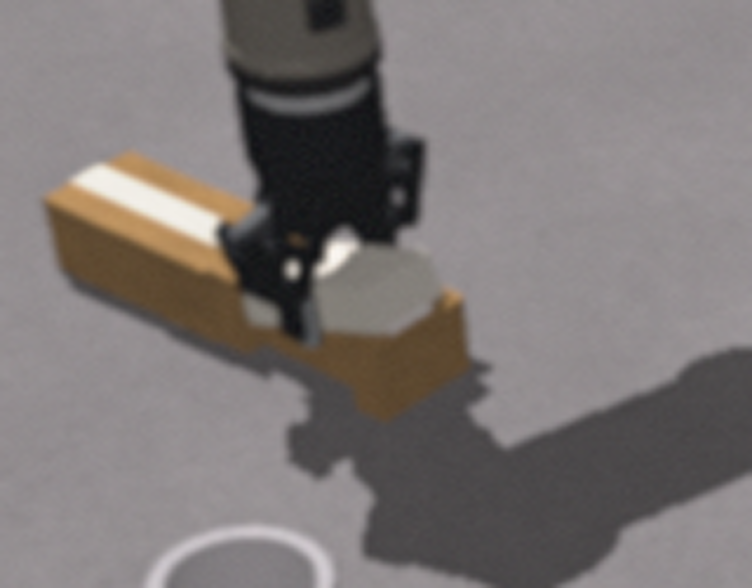

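View pics/w40.png

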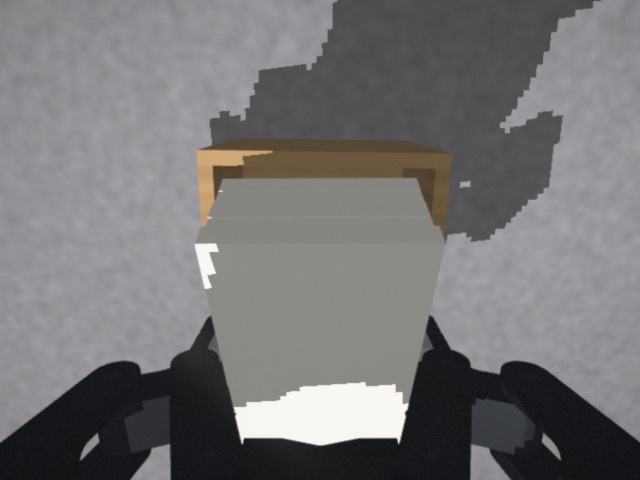

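drive_tool:
  increments: "0 -0.001 -0.002 0;0 0 -0.002 0;0 0 -0.002 0;0 0 0 0;0 0 0 0"

```text
t: 56.43
eef_pos: [0.5251, -0.2595, 0.0414]
tool_rot: [-0.0, 0.749, 0.663, -0.0]
contact_force: [-0.3, 0.3, -3.9]
gripper_width: 0.57
```

drive_tool:
  increments: "0 0 -0.002 0;0 0 -0.002 0;0 0 0 0;0 0 0 0"

```text
t: 56.77
eef_pos: [0.5257, -0.2591, 0.0385]
tool_rot: [0.0, 0.748, 0.663, 0.0]
contact_force: [-2.3, 2.4, 6.2]
gripper_width: 0.567
```

drive_tool:
  increments: "0 0 -0.002 0;0 0 -0.002 0;0 0 0 0;0 0 0 0"

```text
t: 57.1
eef_pos: [0.5263, -0.2584, 0.0356]
tool_rot: [0.001, 0.748, 0.664, 0.0]
contact_force: [-3.7, 5.2, 14.3]
gripper_width: 0.573
```

drive_tool:
  increments: "0 0 -0.002 0;0 0 -0.002 0;0 0 -0.002 0;0 0 0 0;0 0 0 0"

```text
t: 57.52
eef_pos: [0.528, -0.2589, 0.0313]
tool_rot: [0.002, 0.748, 0.664, 0.001]
contact_force: [-5.4, 4.3, 25.6]
gripper_width: 0.573
```

drive_tool:
  increments: "0 0 -0.002 0;0 0 -0.002 0;0 0 0 0;0 0 0 0"

```text
t: 57.85
eef_pos: [0.5265, -0.2589, 0.0242]
tool_rot: [0.001, 0.748, 0.663, 0.001]
contact_force: [1.6, 3.1, 5.9]
gripper_width: 0.575
```

Run:
```python
from h import *
st()
im,c=snap("wrist","w41")
im,c=snap("side"); cv2.imwrite("pics/s41.png",cv2.resize(im[140:260,350:500],None,fx=5,fy=4.7,interpolation=cv2.INTER_CUBIC)[:,:,::-1])
```

```text
t 57.85 p [ 526.5 -258.9   24.2] yaw 83.11 F [1.6 3.1 5.9] w 0.575 q7 -0.29
```

View pics/s41.png

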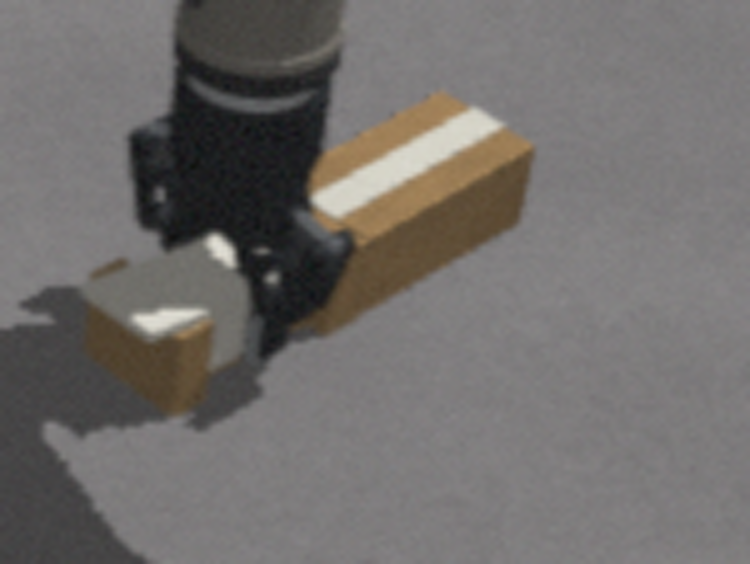

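View pics/w41.png

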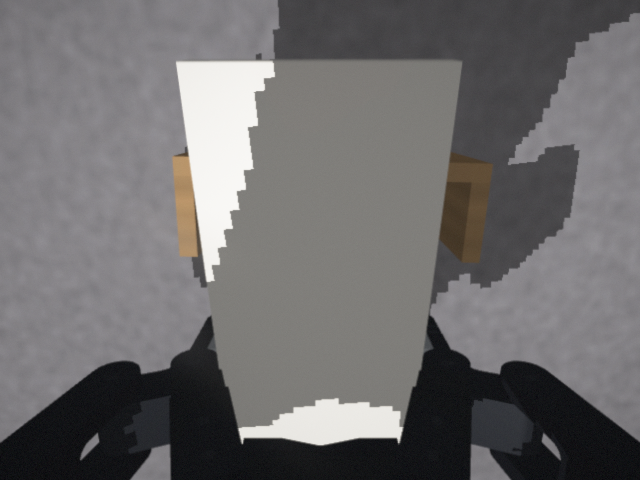

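Run:
```python
from h import *
st(); endface((177,462,61),(177,462,61))
im,c=snap("scene"); cv2.imwrite("pics/sc41.png",cv2.resize(im[160:280,160:300],None,fx=5.5,fy=5,interpolation=cv2.INTER_CUBIC)[:,:,::-1])
im,c=snap("side"); cv2.imwrite("pics/s41b.png",cv2.resize(im[180:240,360:420],None,fx=12,fy=9.5,interpolation=cv2.INTER_CUBIC)[:,:,::-1])
```

```text
t 57.95 p [ 526.5 -259.    24.2] yaw 83.11 F [1.4 3.9 5.6] w 0.574 q7 -0.29
[[81.6 41.3]
 [81.6 41.3]] len 0.0 tilt -0.0
```

View pics/sc41.png

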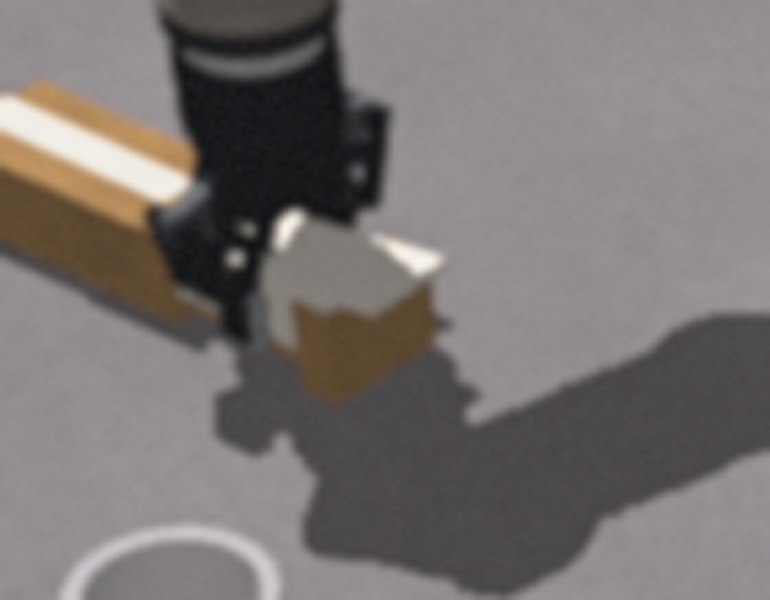

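View pics/s41b.png

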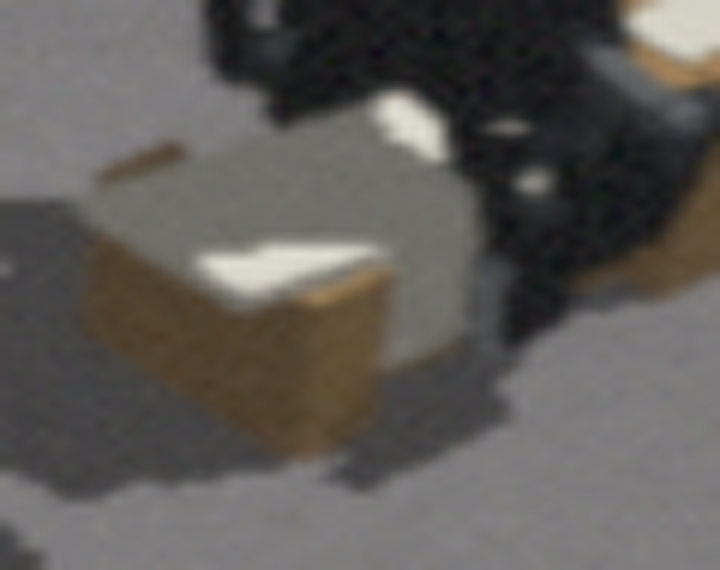

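The top tile has slid back about 28 mm, so its end rests on the -x rim. The rest of the pile is inside. I'll release and check.

drive_tool:
  increments: "0 0 -0.001 0;0 0 0 0;0 0 0 0;0 0 0 0;0 0 0 0"
  grip: 0.7

```text
t: 58.47
eef_pos: [0.5248, -0.2599, 0.0223]
tool_rot: [-0.0, 0.749, 0.663, -0.0]
contact_force: [-0.1, -0.1, 0.1]
gripper_width: 0.696
```

drive_tool:
  increments: "0 0 0.01 0;0 0 0.02 0;0 0 0.04 0;0 0 0.04 0;0 0 0.03 0;0 0 0.02 0;0 0 0 0;0 0 0 0;0 0 0 0"

```text
t: 59.22
eef_pos: [0.5245, -0.2596, 0.1822]
tool_rot: [-0.0, 0.749, 0.663, -0.0]
contact_force: [0.2, 0.1, 0.2]
gripper_width: 0.696
```

Run:
```python
from h import *
import pickle
snap("wrist");st()
im,c=snap("wrist","w42"); pickle.dump((im,c),open("w42.pkl","wb"))
im,c=snap("side"); cv2.imwrite("pics/s42.png",cv2.resize(im[150:250,350:480],None,fx=6,fy=6,interpolation=cv2.INTER_CUBIC)[:,:,::-1])
```

```text
t 59.27 p [ 524.2 -259.5  181.6] yaw 83.07 F [ 0.2 -0.5 -0.3] w 0.699 q7 -0.13
```

View pics/w42.png

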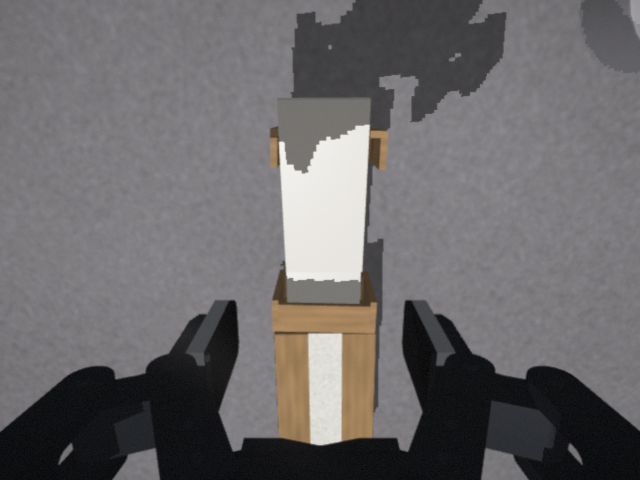

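View pics/s42.png

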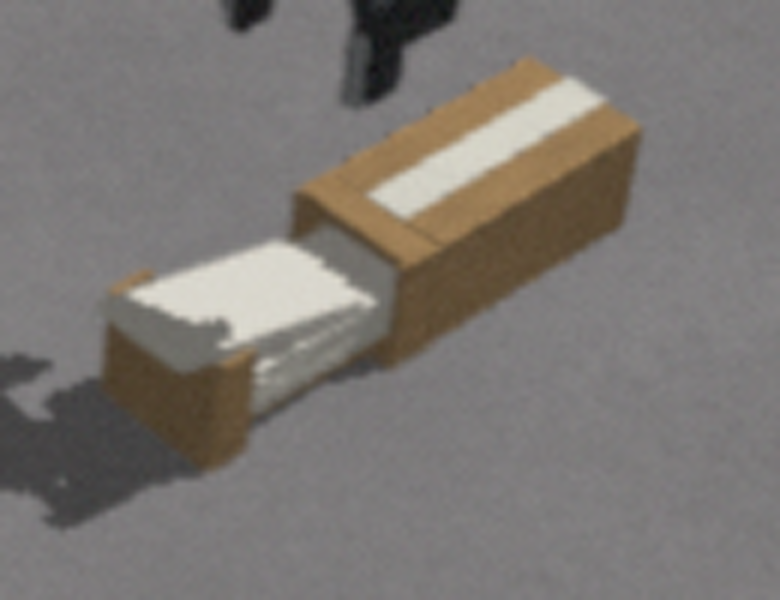

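Run:
```python
from h import *
import pickle
im,c=pickle.load(open("w42.pkl","rb"))
cv2.imwrite("pics/w42c.png",cv2.resize(im[80:340,250:410],None,fx=4,fy=2.3,interpolation=cv2.INTER_CUBIC)[:,:,::-1])
st(); endface((277.5,371,98),(277.5,371,98)); print(p2w([(277.5,98),(371,98)],c,.06)*1000)
```

```text
t 59.37 p [ 524.3 -259.3  181.3] yaw 83.07 F [ 0.1  0.2 -0.7] w 0.698 q7 -0.13
[[  80.8 -116.5]
 [  80.8 -116.5]] len 0.0 tilt -0.0
[[ 510.36466874 -176.32603317   60.        ]
 [ 561.05567308 -182.50723085   60.        ]]
```

View pics/w42c.png

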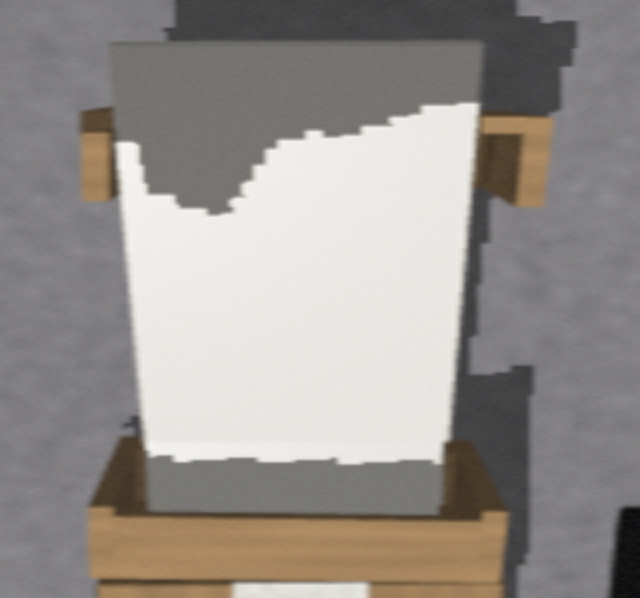

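Most of the job is done: the carton is still butted and four tiles are in. The top tile slopes from the -x rim, with its end at (277–371, 98) px. I'll push it under the flap with closed fingers from behind.

drive_tool:
  increments: "0.0023 0.0172 -0.008 0;0.0023 0.0172 -0.008 0;0.0023 0.0172 -0.008 0;0.0023 0.0172 -0.008 0;0.0023 0.0172 -0.008 0;0.0023 0.0172 -0.008 0;0 0 -0.012 0;0 0 -0.012 0;0 0 -0.012 0;0 0 -0.01 0;0 0 0 0;0 0 0 0"
  grip: 0

```text
t: 60.37
eef_pos: [0.5383, -0.1571, 0.0877]
tool_rot: [-0.001, 0.749, 0.663, -0.001]
contact_force: [0.9, 0.0, 0.9]
gripper_width: 0.001
```

Run:
```python
from h import *
snap("wrist");st()
im,c=snap("wrist","w43")
im,c=snap("side"); cv2.imwrite("pics/s43.png",cv2.resize(im[150:250,350:480],None,fx=6,fy=6,interpolation=cv2.INTER_CUBIC)[:,:,::-1])
```

```text
t 60.42 p [ 538.9 -157.    88.4] yaw 83.01 F [-0.4  0.3  0.2] w -0.004 q7 -0.42
```

View pics/s43.png

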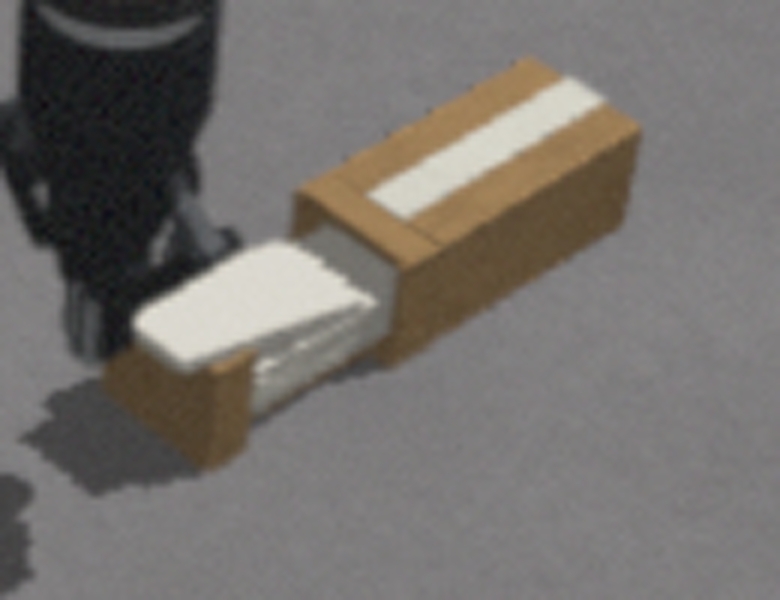

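drive_tool:
  increments: "-0.0005 0 -0.005 0;0 0 -0.003 0;0 0 0 0;0 0 0 0;-0.0005 -0.004 0 0;-0.0005 -0.004 0 0;-0.0005 -0.004 0 0;-0.0005 -0.004 0 0;-0.0005 -0.004 0 0;0 0 0 0;0 0 0 0"

```text
t: 61.43
eef_pos: [0.5359, -0.1769, 0.0806]
tool_rot: [0.0, 0.749, 0.663, -0.0]
contact_force: [-0.3, -0.2, 0.3]
gripper_width: -0.002
```

Run:
```python
from h import *
st()
im,c=snap("wrist","w44")
im,c=snap("side"); cv2.imwrite("pics/s44.png",cv2.resize(im[150:250,350:480],None,fx=6,fy=6,interpolation=cv2.INTER_CUBIC)[:,:,::-1])
```

```text
t 61.43 p [ 535.9 -176.9   80.6] yaw 83.02 F [-0.3 -0.2  0.3] w -0.002 q7 -0.39
```

View pics/s44.png

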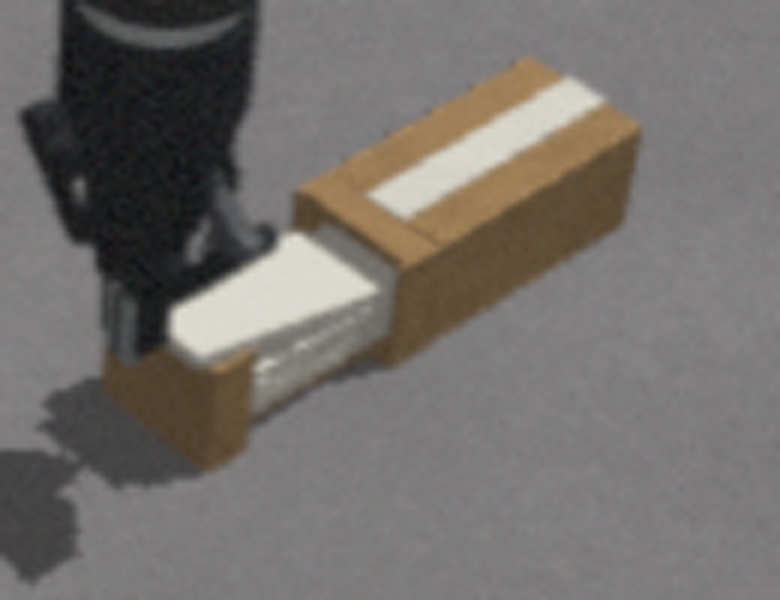

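View pics/w44.png

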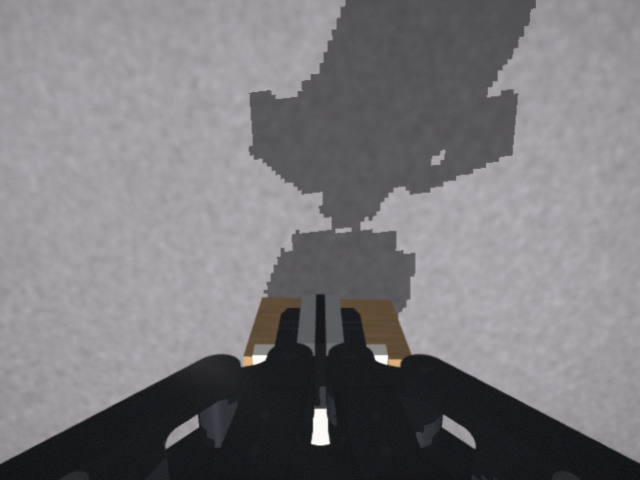

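drive_tool:
  increments: "-0.0005 -0.004 0 0;-0.0005 -0.004 0 0;-0.0005 -0.004 0 0;-0.0005 -0.003 0 0;0 0 0 0;0 0 0 0"

```text
t: 62.03
eef_pos: [0.5339, -0.1918, 0.0805]
tool_rot: [0.0, 0.749, 0.663, -0.0]
contact_force: [-0.3, -0.0, -0.2]
gripper_width: -0.001
```

Run:
```python
from h import *
st()
im,c=snap("side"); cv2.imwrite("pics/s45.png",cv2.resize(im[150:250,350:480],None,fx=6,fy=6,interpolation=cv2.INTER_CUBIC)[:,:,::-1])
```

```text
t 62.03 p [ 533.9 -191.8   80.5] yaw 83.02 F [-0.3 -0.  -0.2] w -0.001 q7 -0.36
```

View pics/s45.png

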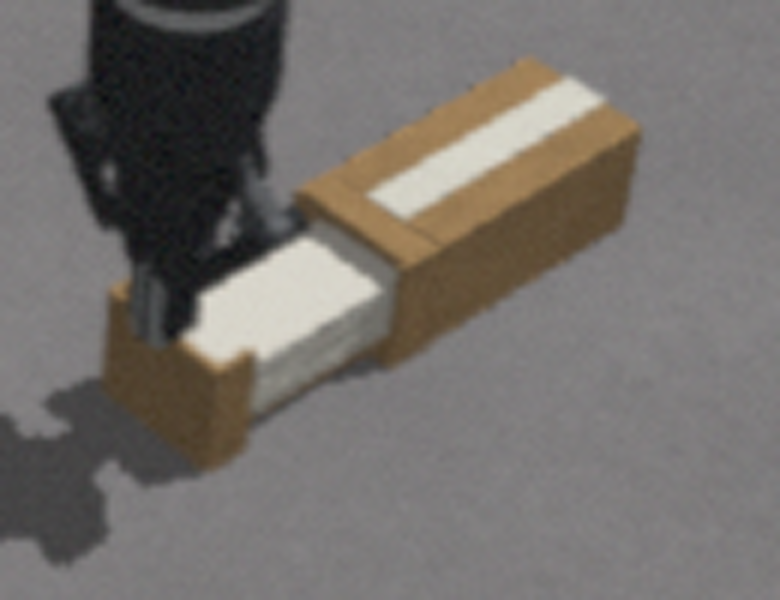

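drive_tool:
  increments: "0 0 0.02 0;0 0 0.03 0;0.0006 -0.005 0.03 0;0 -0.01 0.02 0;0 0 0.02 0;0 0 0 0;0 0 0 0;0 0 0 0"

```text
t: 62.75
eef_pos: [0.5341, -0.2061, 0.1999]
tool_rot: [-0.0, 0.748, 0.663, -0.0]
contact_force: [-0.6, -1.3, -0.8]
gripper_width: 0.0
```

Run:
```python
from h import *
import pickle
snap("wrist");st()
im,c=snap("wrist","w46"); pickle.dump((im,c),open("w46.pkl","wb"))
cv2.imwrite("pics/w46c.png",cv2.resize(im[120:440,230:420],None,fx=3.5,fy=1.85,interpolation=cv2.INTER_CUBIC)[:,:,::-1])
im,c=snap("side"); cv2.imwrite("pics/s46.png",cv2.resize(im[150:250,350:480],None,fx=6,fy=6,interpolation=cv2.INTER_CUBIC)[:,:,::-1])
im,c=snap("scene"); cv2.imwrite("pics/sc46.png",cv2.resize(im[160:270,140:290],None,fx=5.3,fy=5.3,interpolation=cv2.INTER_CUBIC)[:,:,::-1])
```

```text
t 62.8 p [ 533.9 -206.   199.5] yaw 83.1 F [ 0.  -0.4 -0.5] w 0.005 q7 -0.21
```

View pics/w46.png

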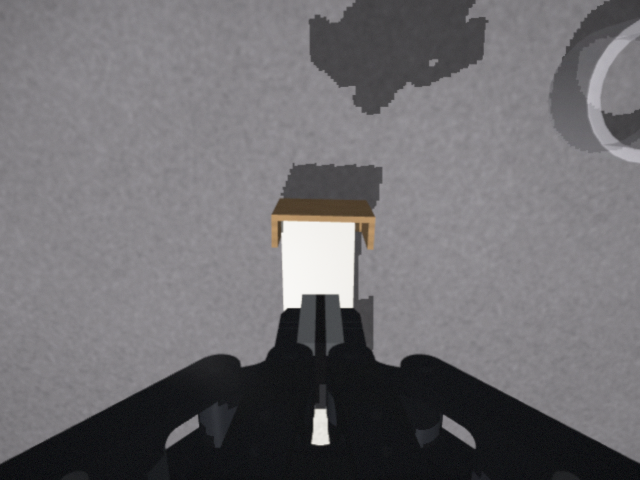

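View pics/s46.png

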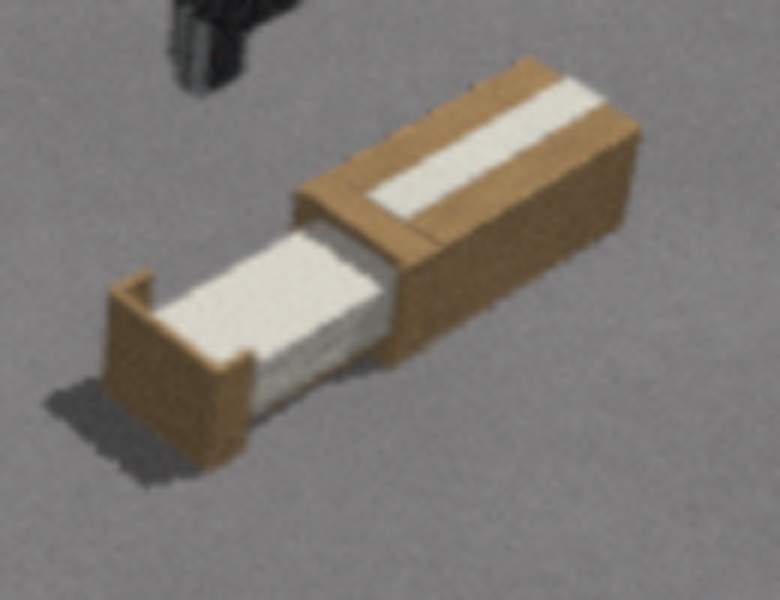

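View pics/sc46.png

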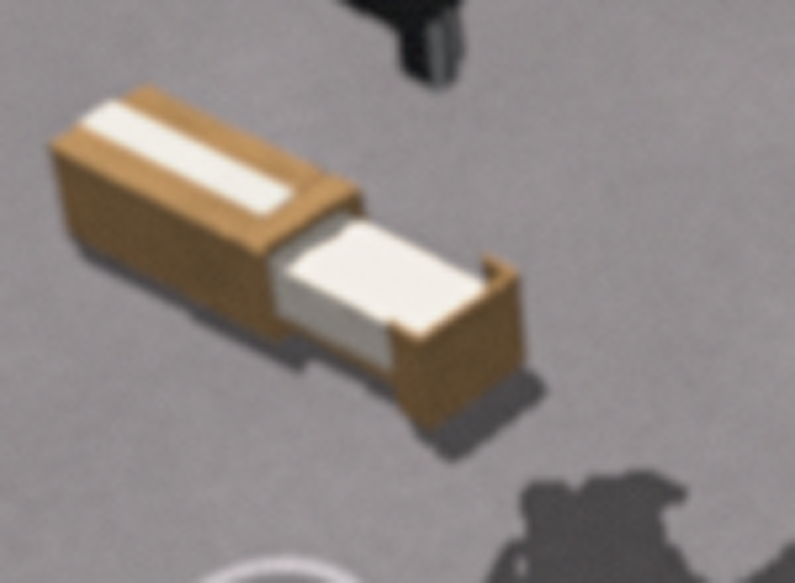

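drive_tool:
  increments: "-0.0155 -0.013 0.008 0;-0.0155 -0.013 0.008 0;-0.0155 -0.013 0.008 0;-0.0155 -0.013 0.008 0;-0.0155 -0.013 0.008 0;-0.0155 -0.013 0.008 0;-0.0155 -0.013 0 0;0 0 0 0;0 0 0 0;0 0 0 0;0 0 0 0"
  grip: 0.3

```text
t: 63.87
eef_pos: [0.4268, -0.2963, 0.2483]
tool_rot: [-0.0, 0.748, 0.664, 0.0]
contact_force: [0.5, -1.0, -0.2]
gripper_width: 0.299
```

Run:
```python
from h import *
import pickle
snap("wrist");snap("wrist");st()
im,c=snap("wrist","w47"); st(); pickle.dump((im,c),open("w47.pkl","wb"))
cv2.imwrite("pics/w47c.png",cv2.resize(im[90:450,400:560],None,fx=4,fy=1.65,interpolation=cv2.INTER_CUBIC)[:,:,::-1])
snap("scene","sc47")
```

```text
t 63.97 p [ 426.8 -296.4  248.4] yaw 83.18 F [ 0.   0.  -0.8] w 0.304 q7 0.11
t 64.02 p [ 426.7 -296.5  248.4] yaw 83.17 F [-1.9  0.2  0.1] w 0.299 q7 0.11
```

View pics/w47.png

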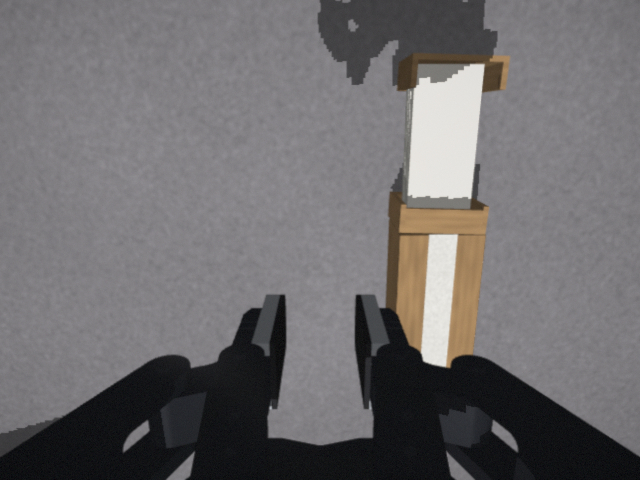

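View pics/sc47.png

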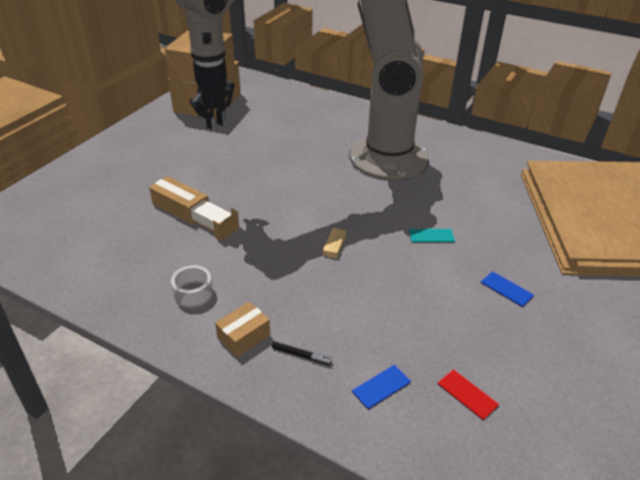

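Run:
```python
from h import *
import pickle
im,c=pickle.load(open("w47.pkl","rb"))
cv2.imwrite("pics/w47d.png",cv2.resize(im[180:260,375:500],None,fx=6,fy=6,interpolation=cv2.INTER_CUBIC)[:,:,::-1])
```

```text
(no output)
```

View pics/w47d.png

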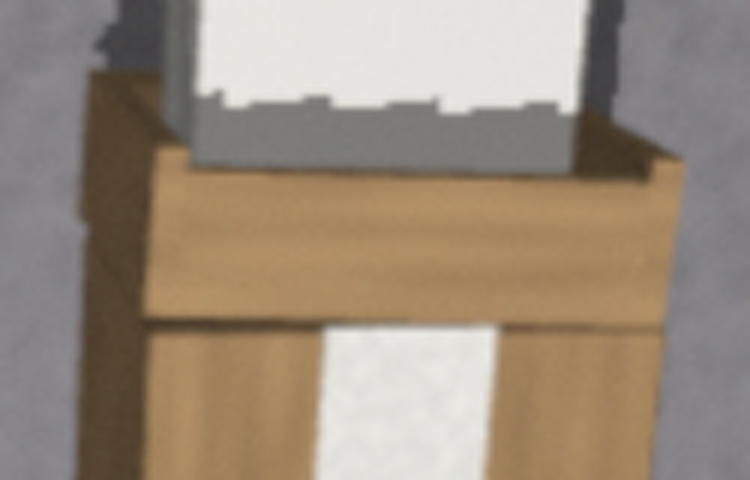

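View pics/w47c.png

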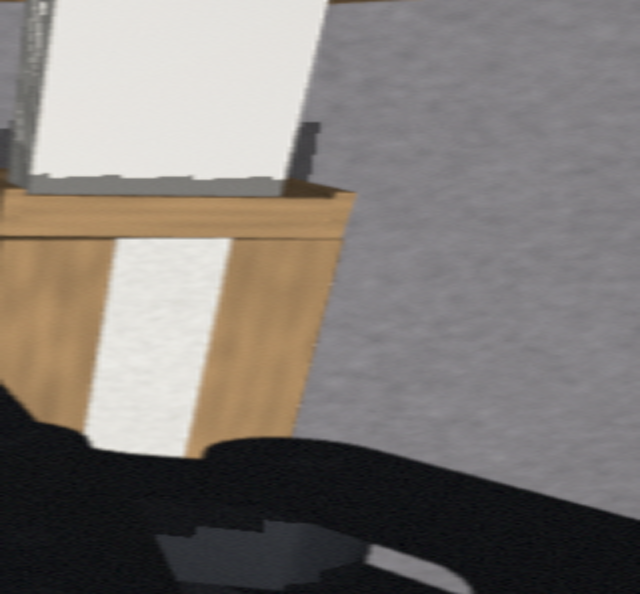

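Run:
```python
from h import *
st(); print(bot.hand_in())
```

```text
t 64.07 p [ 426.6 -296.7  248.5] yaw 83.15 F [ 0.2 -0.8  0.2] w 0.296 q7 0.11
the job is handed in; nothing more can be done
None
```

I handed the job in at about 64 s. All five tiles lie flat in the open carton under its flap, and the carton stands butted against the taped-up one. The hand-in gave no verdict.

- **Carton:** I gripped it at its -x end and pushed it home before loading.
- **Tiles:** I stacked the five tiles on the block and lifted them together, well above the carton. Since the tool cannot tilt, I turned the pile about 22° in the grip against the edge of the taped carton. I then tucked the low end under the flap and lowered it.

**Last checks (camera):**
- **Joint:** the gap is about 1 mm, the sideways offset under 1 mm, and the two cartons look parallel to about 0.5°.
- **Tiles:** the top tile looks flat below the rim, and the block and bench are clear of white tiles. I judged the lower four only from the side views.
- **Bystanders:** the tape roll, small carton, marker and coloured look-alikes look unmoved, and the gripper is clear of everything.

**What went wrong on the way:**
- **First tile:** the fingers closed above it on the first try and nudged it a few mm. I re-measured it and picked it up.
- **First pile lift:** it left the bottom tile on the block, so I set the pile back and gripped lower and harder.
- **Levelling in the carton:** the top tile slid back about 28 mm onto the -x rim. I pushed it under the flap with closed fingers and it dropped flat.

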